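Open the push-and-turn jar and take out the dip basket

ROBOT

A 6-joint arm with a two-finger parallel gripper is mounted at the origin on a cart in front of the work surface, level with it; the furniture and walls round the work are solid. World frame = base frame: x ahead of the robot, y to its left, z up, the work surface at z = 0. Lengths are in m, angles in rad, forces in N, time in s.
With the tool pointing down it reaches from about 0.25 to 0.725 m from the base axis. Payload 4 kg.
Tool frame: the origin (TCP) lies at the very end of the fingers, on their centre line; the grasp point (between the pads) lies 19 mm behind it; x points along the fingers, z is the direction in which the jaws open and shut, and the axes are right-handed (so a half turn about x gives the same grasp; the last joint's range is limited). The gripper opens to 85 mm and grips with 20 to 120 N. Pads are 22 mm wide; open, the fingers measure 114 mm over their backs; the gripper's body (76 mm by 85 mm) begins 54 mm behind the grasp point. The pads swing forward as they close: fully open they stand 13 mm farther back than shut.
Start: joints at [1.134, 0.241, 0.005, 1.335, 0, 1.571], TCP at [0.212, 0.453, 0.231] pointing down, gripper open.
Joint ranges: [-2.72, 2.72], [-1.05, 1.87], [-1.09, 1.28], [-1.99, 2.15], [-1.42, 1.44], [-3.14, 3.14]. Speed limits (rad/s): [2.79, 2.79, 3.14, 3.14, 3.14, 3.14].

INTERFACE

Orientations are given as a unit quaternion [x, y, z, w].
In Python, from workcell import bot gives the robot as it stands.
- The arm moves only by the tool step_arm, never from a script. Its argument "series" is a list of rows, each an object of numbers: "x", "y", "z": the shift along the world's x, y, z in cm; "twist": the turn about the world's z in degrees; "jaw": the finger opening in cm, from 0 to 8.54. In form: [{"x": .., "y": .., "z": .., "twist": .., "jaw": ..}, ...]. A call has 1 to 10 rows; each row is the pose to reach, as a shift and turn from the pose measured when the call began; what a row does not reach only later rows make up. A row lasts 1/12 s, in which the tool goes at most 41.7 mm and 7.16 degrees, less where a joint would pass 70% of its speed; a pose out of reach is approached as far as the arm can. A call with a gripper value outside its range is refused whole. The fingers move at their own pace and stop on an object; the grip force is fixed at half the most. Time passes only in rows, so rows that repeat a pose let the fingers close. It gives the time, the measured TCP pose, the force and the opening at its end, in the units of the state.
- bot.get_obs(): the state, without advancing time (a new reading comes with each control period).
- bot.camera(name): name is "scene" or "side" or "wrist"; returns (picture, depth): 480x640x3 uint8, red, green, blue; 480x640 float32, m along the optical axis (not along the pixel's ray), 0 where there is no reading.
- bot.camera_info(name): a dict with "camera_matrix" (3x3 intrinsics, pixels), "R" (3x3) and "t" (3): a world point X has camera coordinates R X + t; the wrist camera has in their place "mount" (4x4, takes a point from camera to tool coordinates, whose origin is the TCP and whose axes are the tool frame's). Camera axes: x right, y down, z forward; pixel columns grow to the right and rows downward; lengths in m; the calibration is good to about 2 mm. A picture is of the moment at which its call begins: read the wrist's pose just before it. camera_info takes no time and is no camera call.
- bot.job_done(): hands the job in, once; it reports no verdict.
The state is a dict: "clock": time; "joint_pos": joint angles; "joint_vel": joint speeds; "tau": joint torques, N m; "eef_pos": TCP position; "tool_rot": TCP orientation; "ft_force": force on the tool from outside, world axes, zero at the start; "ft_torque": the same for the moment, N m; "grip_width": finger opening in m.
Only numpy, scipy, OpenCV 4.12 (cv2) and the standard library are available. Lean on these libraries where they do the work, as an engineer would, in place of code of your own. Each camera call takes 0.05 s, during which the arm holds its last target.

TASK

The small brass fittings in the cleaning jar are done. Open the jar's child-resistant white cap (push it down hard and, still pushing, turn it anticlockwise about a sixth of a turn, then lift it off) and stand the cap on the cork mat, open side down. Then lift the dip basket out of the jar by its black handle without tipping its parts out and stand it upright in the aluminium drip tray; leave the other things on the bench where they are.

Things in the scene. Friction and masses are not known exactly. Their poses are not given: they have to be found in the camera images.
- jar: Amber cleaning jar, 66 mm across, 104 mm tall uncapped, held immovably in a green stand and leaning 25 degrees from vertical. Origin: centre of its underside; z runs along its axis out of the mouth, which leans to the jar's -x side (roughly towards the robot). The spring-loaded closed cap is held by three lugs round the neck.
- jar_mouth (a point): Centre of the jar's rim, at z = 104 mm of the jar; axes as the jar's. Neck 44 mm outside, 37 mm inside. TO OPEN: push the cap 4 mm or more towards the jar along the axis (6 is good, 9 is the stop; 9 N to start, 15 N at 6 mm), keep it down and turn it anticlockwise seen from above (positive about the jar's z). It is free from 40 to 80 degrees of turn: aim for 60.
- cap_center (a point): Centre (half-way up) of the loose round white cap: 60 mm across, 62 mm tall, hollow, open below, 90 g, orange stripe. z: out of its closed top; x, y as the jar's while closed, when this point is at z = 115 mm of the jar, the top at 146. Grasp its upper half from above along the axis. Closed, it cannot be lifted and turns only 4 degrees. It covers the basket's handle: lift 60 mm along the axis first.
- cap: The same cap; origin at the centre of its open rim, 31 mm below cap_center, at z = 84 mm of the jar while closed; same axes.
- basket_grip (a point): Centre of the round upright black handle (13 mm across, 24 mm tall) on the loose steel dip basket. z: up the basket's axis. At first the basket hangs in the neck under the cap and this point is at z = 119 mm of the jar, up to 1.5 mm off its axis. Grip any two sides; raise it over 45 mm along the axis to clear the rim. Standing, this point is 55 mm above the floor it stands on.
- basket: The same basket: origin at the centre of its flat underside, 55 mm below basket_grip; z up its axis. 34 mm across and 40 mm deep, then a disc 41 mm across and 3 mm thick that lies on the jar's rim, then the handle; 67 mm tall in all, 70 g.
- cork_mat: Square cork mat 120 x 120 mm, 3 mm thick, fixed flat on the worktop; origin at the centre of its underside. The cap goes here.
- drip_tray: Aluminium drip tray 120 (its x) x 110 (its y) mm with a low lip 10 mm high, floor 3 mm above the worktop, walls 3 mm, fixed; origin at the centre of its underside. The basket goes here.
- red_pliers: Bystander: pliers with red grips lying flat, 134 x 36 x 12 mm; origin at the centre of its underside.
- copper_pot: Bystander: small copper-coloured lidded pot, 34 mm across, 38 mm tall; origin at the centre of its underside.

How it is judged:
On the way, in this order (a step that is already met when the one before it is completed fails the run):
1. the cap is pushed down and, while down, turned past its catches (z of cap in the frame of jar below 0.0815 m and angle between the x axis of cap and the x axis of jar, either way round above 0.3 rad), for 0.05 s.
2. the cap is lifted off the jar (z of cap in the frame of jar above 0.112 m), for 0.05 s.
3. the basket is lifted out of the jar (z of basket in the frame of jar above 0.106 m), for 0.05 s.
At the end, for the whole second after the job is handed in: The cap stands on the cork mat, open side down (centre within 50 mm of the mat's centre, level within 7 degrees), and the basket stands upright on the drip tray's floor (centre within 55 mm of the tray's centre, within 7 degrees of upright); both at rest (horizontal distance between cap and cork_mat below 0.05 m and height (world z) of cap below 0.012 m and angle between each of cap, basket's own z axis and vertical below 0.12 rad and linear speed of each of cap, basket below 0.02 m/s and horizontal distance between basket and drip_tray below 0.055 m and height (world z) of basket below 0.01 m); the robot touches nothing.
It fails at once if the basket is tipped more than 60 degrees (its parts fall out) (angle between basket's own z axis and vertical above 1.05 rad).
It fails at once if a bystander is shoved more than 50 mm (distance of any of red_pliers, copper_pot from where it was at the start of the episode above 0.05 m).
It also fails if it takes over 64 s, if anything falls off the work surface, if the arm or the gripper's body presses on something with over 40 N, if the wrist force passes 120 N, or if a joint passes its speed limit or range.

## Working session

There is one attempt and no reset: what is moved stays moved. The work goes in short steps, Python scripts to look and compute and a tool call to move; the robot and the scene stay as the last step left them, time stands still between calls to the robot, and variables do not carry over. Pictures are saved under pics/ and viewed, and the job is handed in when it is done.

Besides the shell and the picture viewer there is one more tool, called as name([rows], argument=value, ...), one row to a line, values as JSON. step_arm: Moves the arm, as the interface text tells. Its arguments: {"type":"object","properties":{"series":{"type":"array","items":{"type":"object","properties":{"x":{"type":"number"},"y":{"type":"number"},"z":{"type":"number"},"twist":{"type":"number"},"jaw":{"type":"number"}}}}},"required":["series"]}

```bash
ls; mkdir -p pics
python3 - <<'E'
from workcell import bot
import cv2,numpy as np
np.set_printoptions(precision=4,suppress=True)
print(bot.get_obs())
for n in ("scene","side","wrist"):
    i=bot.camera_info(n); print(n,i)
    o=bot.get_obs()
    p,d=bot.camera(n); cv2.imwrite(f"pics/{n}0.png",p[:,:,::-1]); np.savez(f"pics/{n}0.npz",p=p,d=d,pos=o['eef_pos'],rot=o['tool_rot'])
E
```

```text
pics
{'clock': 0.0, 'joint_pos': array([1.134 , 0.2414, 0.0037, 1.3352, 0.    , 1.5708]), 'joint_vel': array([ 0.0008,  0.0007,  0.001 ,  0.0031, -0.0008,  0.0003]), 'tau': array([  0.0012, -37.2316,  25.2409,   0.0169,  -0.0002,  -0.    ]), 'eef_pos': array([0.2112, 0.4525, 0.2304]), 'tool_rot': array([-0.3802,  0.5971,  0.3794,  0.5958]), 'ft_force': array([ 0.8992, -0.1808, -0.5687]), 'ft_torque': array([ 0.0047,  0.0202, -0.0063]), 'grip_width': 0.08533971838432494}
scene {'camera_matrix': array([[460.3842,   0.    , 314.9491],
       [  0.    , 460.3842, 243.2861],
       [  0.    ,   0.    ,   1.    ]]), 'R': array([[-0.8747, -0.4844, -0.0152],
       [-0.2212,  0.427 , -0.8768],
       [ 0.4312, -0.7635, -0.4807]]), 't': array([0.5069, 0.1714, 0.981 ])}
side {'camera_matrix': array([[544.1513,   0.    , 325.9174],
       [  0.    , 544.1513, 244.9031],
       [  0.    ,   0.    ,   1.    ]]), 'R': array([[ 0.9381, -0.3459, -0.0179],
       [-0.1674, -0.4076, -0.8977],
       [ 0.3032,  0.8451, -0.4403]]), 't': array([-0.4449,  0.2184,  1.2471])}
wrist {'camera_matrix': array([[367.4129,   0.    , 318.8463],
       [  0.    , 367.4129, 240.6856],
       [  0.    ,   0.    ,   1.    ]]), 'mount': array([[-0.001 , -0.2911,  0.9567, -0.1441],
       [ 0.0009, -0.9567, -0.2911,  0.074 ],
       [ 1.    ,  0.0006,  0.0012, -0.0001],
       [ 0.    ,  0.    ,  0.    ,  1.    ]])}
```

View pics/scene0.png

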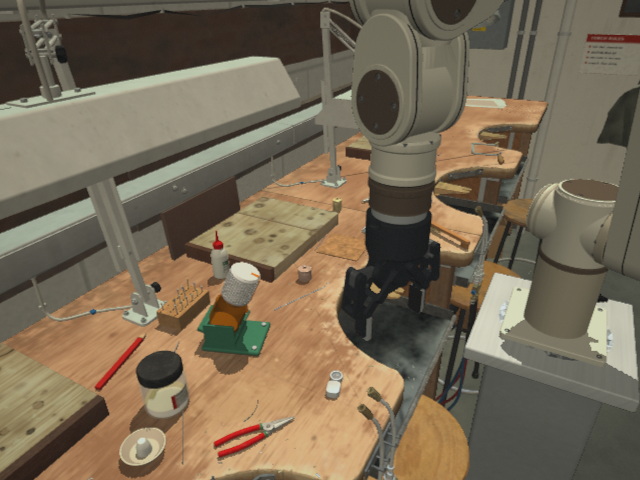

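View pics/side0.png

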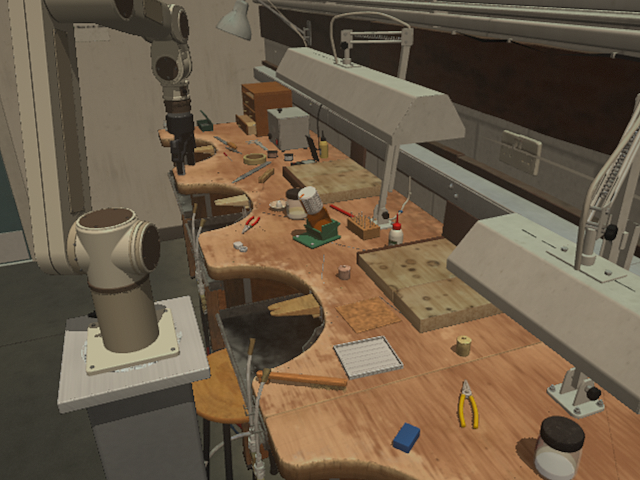

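View pics/wrist0.png

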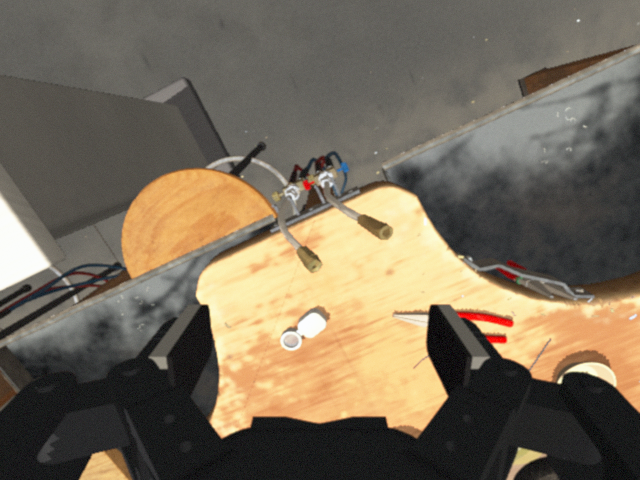

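```bash
cat > h.py <<'E'
import numpy as np,cv2
from workcell import bot
from scipy.spatial.transform import Rotation as Ro
np.set_printoptions(precision=4,suppress=True)
def shot(n,tag):
    o=bot.get_obs(); p,d=bot.camera(n)
    cv2.imwrite(f"pics/{n}{tag}.png",p[:,:,::-1]); np.savez(f"pics/{n}{tag}.npz",p=p,d=d,pos=o['eef_pos'],rot=o['tool_rot'])
    return p,d
def load(n,tag): return np.load(f"pics/{n}{tag}.npz")
def world(n,tag):
    f=load(n,tag); d=f['d']; i=bot.camera_info(n); K=i['camera_matrix']
    v,u=np.mgrid[0:480,0:640]; 
    pc=np.stack([(u-K[0,2])/K[0,0]*d,(v-K[1,2])/K[1,1]*d,d],-1)
    if n=='wrist':
        M=i['mount']; R=Ro.from_quat(f['rot']).as_matrix()
        return (pc@M[:3,:3].T+M[:3,3])@R.T+f['pos'],d
    return (pc-i['t'])@i['R'],d
def proj(n,X,tag=None):
    i=bot.camera_info(n); K=i['camera_matrix']
    if n=='wrist':
        f=load(n,tag);M=i['mount'];R=Ro.from_quat(f['rot']).as_matrix()
        c=((X-f['pos'])@R-M[:3,3])@M[:3,:3]
    else: c=X@i['R'].T+i['t']
    q=c@K.T; return q[...,:2]/q[...,2:]
def crop(n,tag,x0,y0,x1,y1,s,out):
    p=load(n,tag)['p'][y0:y1,x0:x1,::-1]
    cv2.imwrite(f"pics/{out}.png",cv2.resize(p,None,fx=s,fy=s,interpolation=cv2.INTER_CUBIC))
E
python3 - <<'E'
from h import *
W,d=world('scene',0)
for u,v in [(242,282),(244,270),(222,318),(250,435),(304,272),(304,278),(340,245)]: print('scene',u,v,W[v,u],d[v,u])
W,d=world('side',0)
for u,v in [(318,205),(305,195),(317,220),(344,271),(368,313),(367,357),(251,225),(318,240)]: print('side',u,v,W[v,u],d[v,u])
crop('scene',0,180,250,330,360,5,'c1'); crop('side',0,270,170,420,280,5,'c2');crop('side',0,310,280,430,390,5,'c3')
E
```

```text
scene 242 282 [0.5284 0.3663 0.1588] 0.8528517
scene 244 270 [0.5418 0.341  0.167 ] 0.8740392
scene 222 318 [0.5696 0.3882 0.0754] 0.89398485
scene 250 435 [ 0.4045  0.5341 -0.002 ] 0.7485832
scene 304 272 [0.5499 0.1077 0.0294] 1.1217755
scene 304 278 [0.55   0.1084 0.0124] 1.1295105
scene 340 245 [ 0.5534 -0.0982  0.0026] 1.2934434
side 318 205 [0.5702 0.3227 0.1242] 1.6380624
side 305 195 [0.5309 0.3243 0.1616] 1.6110351
side 317 220 [0.5654 0.3218 0.0762] 1.6569409
side 344 271 [0.5545 0.0752 0.0274] 1.4667637
side 368 313 [ 0.5442 -0.1058  0.0058] 1.3201662
side 367 357 [ 0.4743 -0.2561  0.0018] 1.1737285
side 251 225 [0.401  0.5191 0.0063] 1.8046298
side 318 240 [0.5659 0.3189 0.0099] 1.6839266
```

View pics/c1.png

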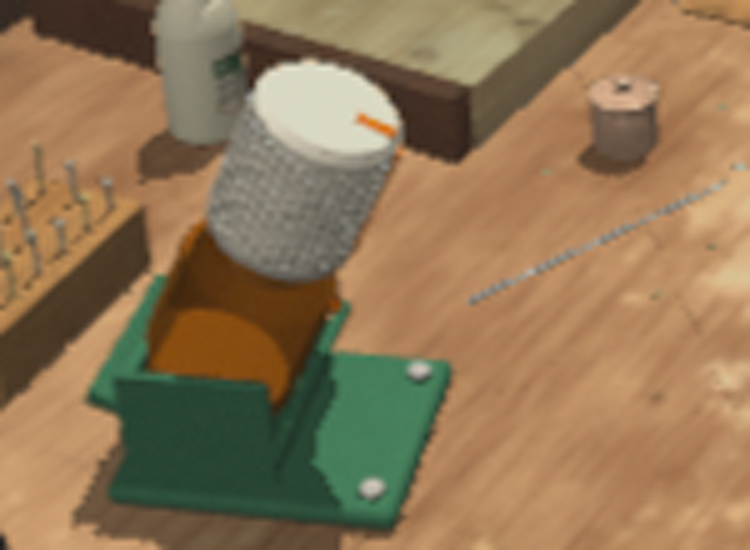

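View pics/c2.png

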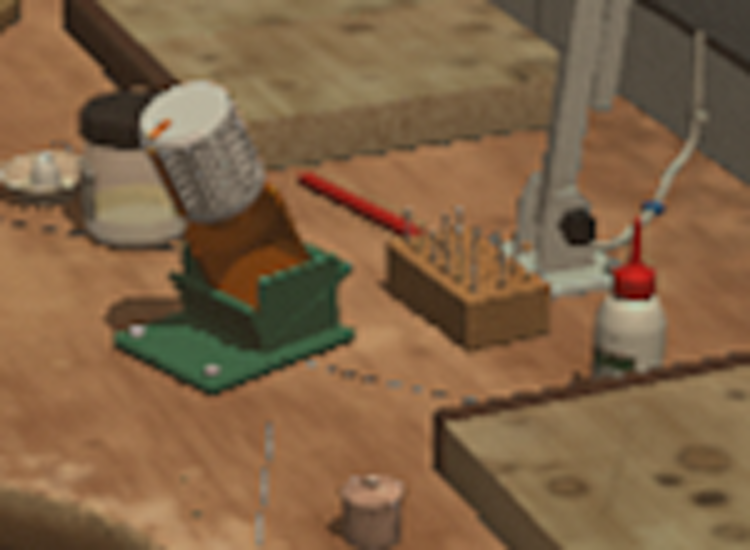

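View pics/c3.png

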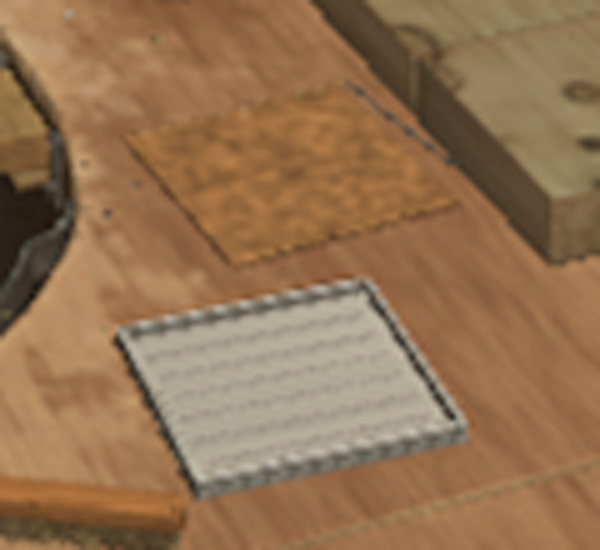

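```bash
cat > fit.py <<'E'
from h import *
from scipy.optimize import least_squares
def corners(n,tag,pts,z):
    i=bot.camera_info(n);K=i['camera_matrix'];C=-i['R'].T@i['t'];o=[]
    for u,v in pts:
        r=i['R'].T@np.array([(u-K[0,2])/K[0,0],(v-K[1,2])/K[1,1],1]); o.append(C+r*(z-C[2])/r[2])
    return np.array(o)
def residual(q,P,side,top):
    # q: top centre (3), horizontal lean dir az ; tilt fixed 25
    a=np.array([np.cos(q[3])*np.sin(q[4]),np.sin(q[3])*np.sin(q[4]),np.cos(q[4])])
    return a
def fitcap(P,q0,tilt=np.radians(25),free=False):
    def f(q):
        t=q[4] if free else tilt
        a=np.array([np.cos(q[3])*np.sin(t),np.sin(q[3])*np.sin(t),np.cos(t)])
        D=P-q[:3]; h=D@a; r=np.linalg.norm(D-h[:,None]*a,axis=1)
        # signed distance to closed cylinder top at 0, radius .03
        ds=r-.03; dt=h
        return np.clip(np.where((ds<0)&(dt<0),np.maximum(ds,dt),np.hypot(np.maximum(ds,0),np.maximum(dt,0))),-.02,.02)
    s=least_squares(f,q0 if free else q0[:4],loss='soft_l1',f_scale=.002); return s
E
python3 - <<'E'
from fit import *
R=Ro.from_quat(bot.get_obs()['tool_rot']).as_matrix(); print("tool axes cols\n",R)
allP=[]
for n in('scene','side'):
    W,d=world(n,0); p=load(n,0)['p'].astype(int)
    m=(np.linalg.norm(W-[.53,.335,.14],axis=-1)<.06)&(p.max(-1)-p.min(-1)<45)&(p.min(-1)>60)&(d>0)
    P=W[m]; print(n,m.sum(),P.mean(0)); allP.append(P)
    for free in(0,1):
        s=fitcap(P,[.52,.335,.175,np.pi,.43],free=free); print(s.x,np.degrees(s.x[3:]),np.abs(s.fun).mean())
P=np.vstack(allP)
for free in(0,1):
    s=fitcap(P,[.52,.335,.175,np.pi,.43],free=free); print('both',s.x,np.degrees(s.x[3:]),np.abs(s.fun).mean())
print('mat',corners('side',0,[(310+128/5,280+133/5),(310+348/5,280+84/5),(310+455/5,280+205/5),(310+235/5,280+263/5)],.003))
print('tray',corners('side',0,[(310+118/5,280+330/5),(310+368/5,280+282/5),(310+465/5,280+430/5),(310+195/5,280+490/5)],.010))
E
```

```text
tool axes cols
 [[-0.0007 -0.9061  0.4231]
 [-0.0015  0.4231  0.9061]
 [-1.     -0.     -0.0016]]
scene 1176 [0.54   0.3591 0.1471]
[0.5385 0.3403 0.1656 3.4884] [199.8726] 0.00085785290948057
[0.5383 0.3403 0.1654 3.4862 0.4445] [199.7457  25.4672] 0.0008569226104638797
side 445 [0.5473 0.3251 0.1453]
[0.5377 0.3393 0.1669 3.536 ] [202.5957] 0.001893467408747078
[0.5374 0.3392 0.1667 3.5348 0.4471] [202.5279  25.6187] 0.0018899037028054489
both [0.5384 0.3401 0.1658 3.4941] [200.1967] 0.0011895038033529742
both [0.5381 0.34   0.1657 3.4942 0.4455] [200.205   25.5228] 0.0011871876623932613
mat [[ 0.4832 -0.0457  0.003 ]
 [ 0.6043 -0.0445  0.003 ]
 [ 0.6045 -0.1623  0.003 ]
 [ 0.4891 -0.167   0.003 ]]
tray [[ 0.4175 -0.2034  0.01  ]
 [ 0.535  -0.2116  0.01  ]
 [ 0.5272 -0.3205  0.01  ]
 [ 0.4083 -0.3144  0.01  ]]
```

Run:
```python
from h import *
W,d=world('scene',0)
for u,v in [(150,110),(290,85),(250,60),(100,190),(20,185),(215,262)]: print(u,v,W[v,u])
W,d=world('side',0)
for u,v in [(300,75),(440,130),(390,170),(455,262),(235,20)]: print(u,v,W[v,u])
```

```text
150 110 [0.6717 0.3801 0.4616]
290 85 [ 0.6477 -0.018   0.44  ]
250 60 [0.7195 0.0313 0.4964]
100 190 [0.8436 0.3888 0.2918]
20 185 [0.6478 0.6282 0.4215]
215 262 [0.7509 0.1962 0.0491]
300 75 [0.6577 0.7324 0.4392]
440 130 [ 0.7532 -0.0321  0.4151]
390 170 [0.834  0.375  0.1837]
455 262 [ 0.579  -0.3935  0.2802]
235 20 [0.6127 1.5481 0.5722]
```

step_arm([
  {"x":4,"y":-1.5,"z":1,"twist":5},
  {"x":8,"y":-3,"z":2,"twist":10},
  {"x":12,"y":-4.5,"z":3,"twist":15},
  {"x":16,"y":-6,"z":4,"twist":15},
  {"x":20,"y":-7.5,"z":4,"twist":15},
  {"x":20,"y":-7.5,"z":4,"twist":15},
])

```text
$.series[0]: bad value
```

step_arm([
  {"x":4,"y":-1.5,"z":1,"twist":5,"jaw":8.5},
  {"x":8,"y":-3,"z":2,"twist":10,"jaw":8.5},
  {"x":12,"y":-4.5,"z":3,"twist":15,"jaw":8.5},
  {"x":16,"y":-6,"z":4,"twist":15,"jaw":8.5},
  {"x":20,"y":-7.5,"z":4,"twist":15,"jaw":8.5},
  {"x":20,"y":-7.5,"z":4,"twist":15,"jaw":8.5},
])

```text
clock: 0.65
eef_pos: [0.4165, 0.3753, 0.2706]
tool_rot: [-0.454, 0.543, 0.452, 0.543]
ft_force: [-0.5, 0.2, -0.1]
grip_width: 0.085
```

Run:
```python
from h import *
o=bot.get_obs();print(o['clock'],o['eef_pos'],o['joint_pos'],Ro.from_quat(o['tool_rot']).as_matrix())
shot('wrist',1);shot('scene',1)
```

```text
0.65 [0.4165 0.3753 0.2706] [ 0.7352  0.3517  0.259   1.4774 -0.0033  0.9159] [[ 0.0027 -0.9837  0.1798]
 [-0.002   0.1798  0.9837]
 [-1.     -0.003  -0.0015]]
```

View pics/wrist1.png

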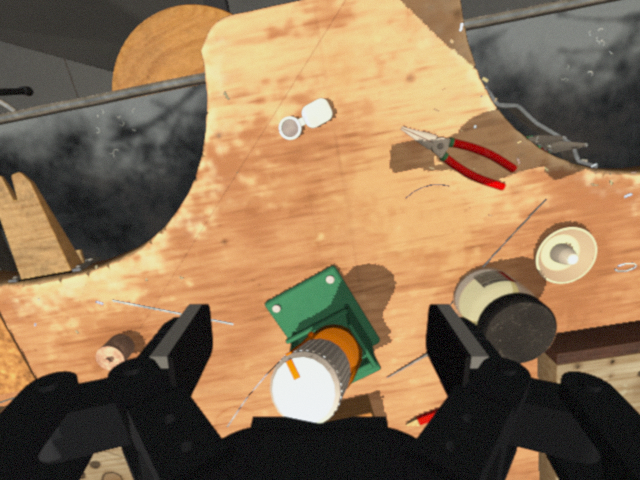

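View pics/scene1.png

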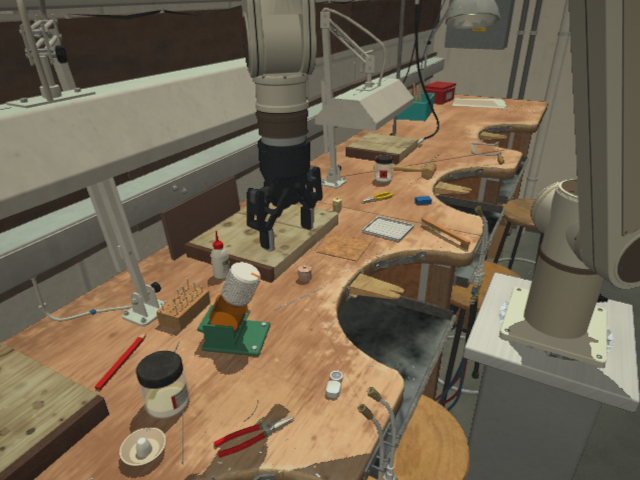

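Run:
```python
from fit import *
W,d=world('wrist',1); p=load('wrist',1)['p'].astype(int)
m=(np.linalg.norm(W-[.545,.343,.14],axis=-1)<.06)&(p.max(-1)-p.min(-1)<45)&(p.min(-1)>60)&(d>0)
P=W[m]; print(m.sum(),P.mean(0))
for free in(0,1):
    s=fitcap(P,[.538,.34,.166,3.49,.43],free=free); print(s.x,np.degrees(s.x[3:]),np.abs(s.fun).mean())
# stripe direction on top
t=s.x[:3]
for u,v in [(291,362),(294,375)]: print(W[v,u], np.degrees(np.arctan2(*(W[v,u]-t)[1::-1])))
top=np.array([.5385,.34,.166]);a=np.array([np.cos(np.radians(200))*np.sin(np.radians(25)),np.sin(np.radians(200))*np.sin(np.radians(25)),np.cos(np.radians(25))])
print('axis',a,'grip pt',top-.015*a,'handle',top-.027*a)
print(proj('wrist',np.array([top]),1))
```

```text
4786 [0.5367 0.3473 0.1616]
[0.5386 0.3393 0.1682 3.5037] [200.7484] 0.0006176226244310675
[0.5385 0.3393 0.1681 3.5046 0.4399] [200.8001  25.2054] 0.0006178295127440672
[0.5177 0.334  0.159 ] -165.73500959996943
[0.5262 0.3351 0.1647] -161.4568291371339
axis [-0.3971 -0.1445  0.9063] grip pt [0.5445 0.3422 0.1524] handle [0.5492 0.3439 0.1415]
[[302.8465 387.8819]]
```

step_arm([
  {"x":4,"y":-1.1,"z":0,"twist":0,"jaw":8.54},
  {"x":8,"y":-2.2,"z":0,"twist":0,"jaw":8.54},
  {"x":11,"y":-3,"z":-1,"twist":0.9,"jaw":8.54},
  {"x":12.8,"y":-3.4,"z":-3,"twist":0.9,"jaw":8.54},
  {"x":12.8,"y":-3.4,"z":-5,"twist":0.9,"jaw":8.54},
  {"x":12.8,"y":-3.4,"z":-5,"twist":0.9,"jaw":8.54},
])

```text
clock: 1.25
eef_pos: [0.5387, 0.3413, 0.2139]
tool_rot: [-0.457, 0.544, 0.458, 0.535]
ft_force: [-0.3, 0.3, -0.3]
grip_width: 0.0858
```

Run:
```python
from h import *
o=bot.get_obs();print(o['clock'],o['eef_pos'],o['joint_pos'],Ro.from_quat(o['tool_rot']).as_matrix(),o['ft_force'])
shot('wrist',2)
```

```text
1.25 [0.5387 0.3413 0.2139] [ 0.5651  0.5406  0.4052  1.448  -0.0008  0.729 ] [[-0.0102 -0.9866  0.1631]
 [-0.0074  0.1632  0.9866]
 [-0.9999  0.0089 -0.0089]] [-0.2794  0.2672 -0.2699]
```

View pics/wrist2.png

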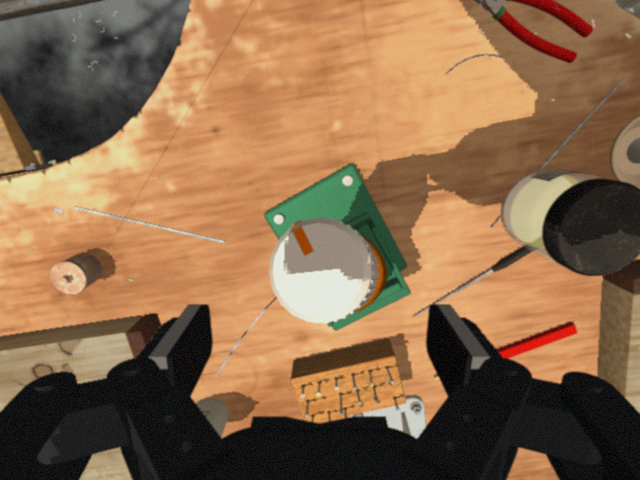

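step_arm([
  {"x":0.6,"y":0,"z":-2,"twist":0,"jaw":8.54},
  {"x":0.6,"y":0,"z":-4.5,"twist":0,"jaw":8.54},
  {"x":0.6,"y":0,"z":-6.5,"twist":0,"jaw":8.54},
  {"x":0.6,"y":0,"z":-8,"twist":0,"jaw":8.54},
  {"x":0.6,"y":0,"z":-8.1,"twist":0,"jaw":8.54},
  {"x":0.6,"y":0,"z":-8.1,"twist":0,"jaw":8.54},
])

```text
clock: 1.8
eef_pos: [0.5432, 0.343, 0.1361]
tool_rot: [-0.458, 0.542, 0.459, 0.535]
ft_force: [0.2, -0.2, 0.4]
grip_width: 0.0851
```

Run:
```python
from h import *
o=bot.get_obs();print(o['clock'],o['eef_pos'],o['joint_pos'],Ro.from_quat(o['tool_rot']).as_matrix(),o['ft_force'])
shot('wrist',3);shot('scene',3);crop('scene',3,170,190,330,310,5,'c4')
```

```text
1.8 [0.5432 0.343  0.1361] [ 0.5635  0.5829  0.2736  1.2723 -0.0006  0.7242] [[-0.0088 -0.9871  0.16  ]
 [-0.0062  0.1601  0.9871]
 [-0.9999  0.0077 -0.0075]] [ 0.2163 -0.1824  0.434 ]
```

View pics/wrist3.png

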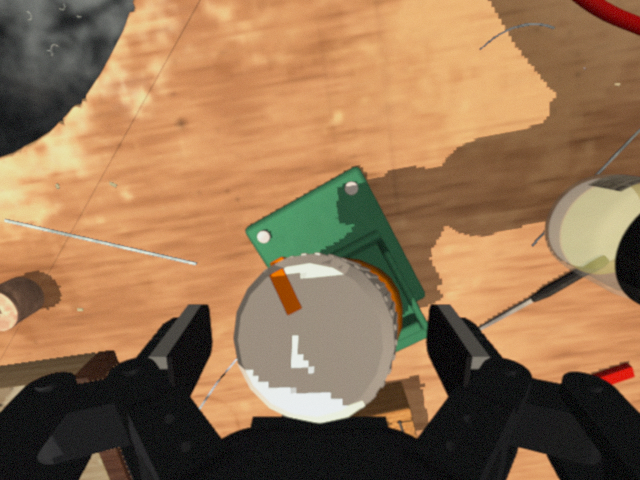

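View pics/c4.png

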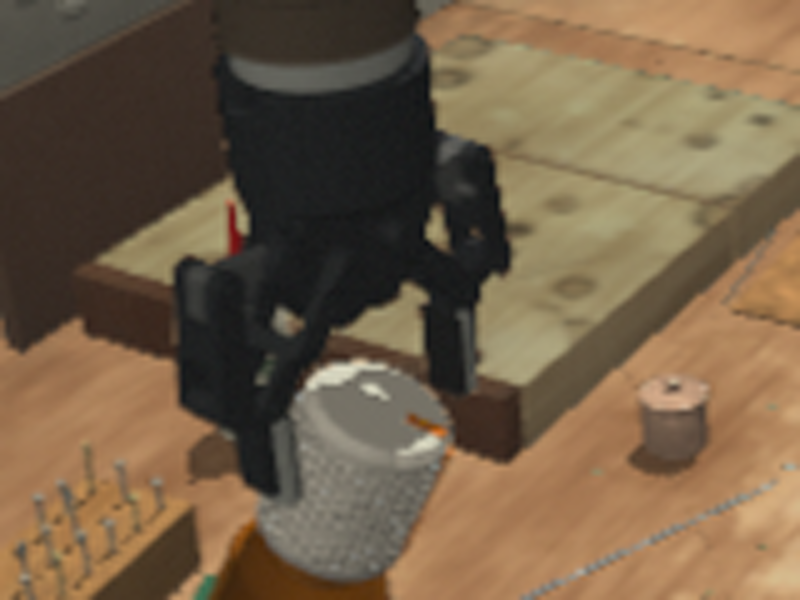

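step_arm([
  {"x":0.1,"y":-0.1,"z":-0.3,"twist":0,"jaw":5},
  {"x":0.1,"y":-0.1,"z":-0.3,"twist":0,"jaw":5},
  {"x":0.1,"y":-0.1,"z":-0.3,"twist":0,"jaw":5},
  {"x":0.1,"y":-0.1,"z":-0.3,"twist":0,"jaw":5},
  {"x":0.1,"y":-0.1,"z":-0.3,"twist":0,"jaw":5},
  {"x":0.1,"y":-0.1,"z":-0.3,"twist":0,"jaw":5},
])

```text
clock: 2.4
eef_pos: [0.5464, 0.3424, 0.1376]
tool_rot: [-0.458, 0.54, 0.458, 0.537]
ft_force: [-2.7, -1.9, 7.1]
grip_width: 0.0615
```

Run:
```python
from h import *
o=bot.get_obs();print(o['clock'],o['eef_pos'],o['grip_width'],Ro.from_quat(o['tool_rot']).as_matrix(),o['ft_force'],o['ft_torque'])
shot('wrist',4);shot('scene',4);crop('scene',4,170,190,330,310,5,'c5')
```

```text
2.4 [0.5464 0.3424 0.1376] 0.06149619338883752 [[-0.0028 -0.9869  0.1611]
 [-0.0027  0.1611  0.9869]
 [-1.      0.0023 -0.0031]] [-2.695  -1.8918  7.1386] [-0.3735  0.4355  0.0289]
```

View pics/wrist4.png

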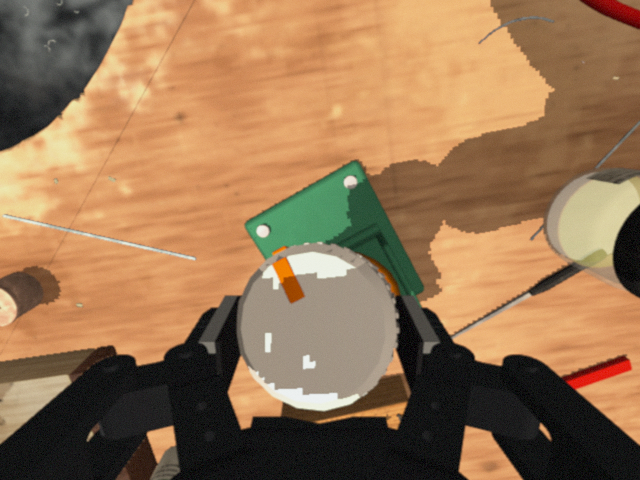

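View pics/c5.png

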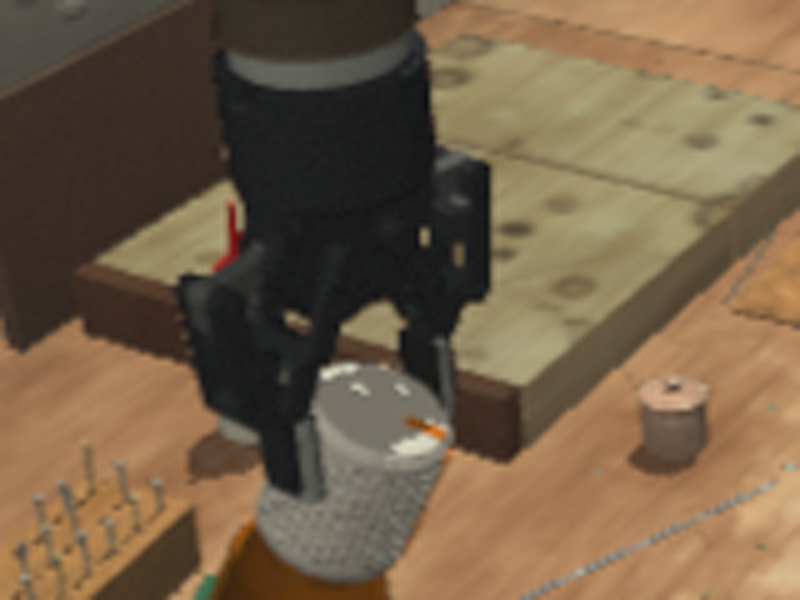

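step_arm([
  {"x":0.15,"y":0.05,"z":-0.5,"twist":0,"jaw":4},
  {"x":0.3,"y":0.1,"z":-0.8,"twist":0,"jaw":4},
  {"x":0.3,"y":0.1,"z":-0.9,"twist":0,"jaw":4},
  {"x":0.3,"y":0.1,"z":-0.9,"twist":0,"jaw":4},
])

```text
clock: 2.83
eef_pos: [0.5492, 0.3433, 0.1318]
tool_rot: [-0.458, 0.54, 0.458, 0.538]
ft_force: [-6.5, -2.9, 12.7]
grip_width: 0.0615
```

```bash
cat > st.py <<'E'
from h import *
import sys
from fit import fitcap
o=bot.get_obs();R=Ro.from_quat(o['tool_rot']).as_matrix()
print(o['clock'],o['eef_pos'],o['grip_width'],'jawaz',np.degrees(np.arctan2(R[1,2],R[0,2])),'x',R[:,0],'F',o['ft_force'],'T',o['ft_torque'],'j6',o['joint_pos'][5])
if len(sys.argv)>1:
    t=sys.argv[1]; shot('wrist',t); shot('scene',t)
    crop('scene',t,170,190,330,310,4,f's{t}')
E
python3 st.py 5
```

```text
2.8333 [0.5492 0.3433 0.1318] 0.061525964617168534 jawaz 80.7275904115773 x [-0.0017 -0.0016 -1.    ] F [-6.5048 -2.8615 12.7495] T [-0.6588  1.1732  0.0348] j6 0.7206708328303107
```

View pics/s5.png

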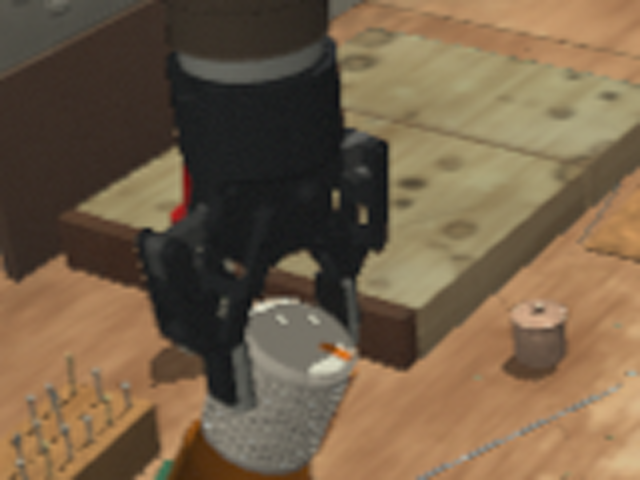

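step_arm([
  {"x":0.1,"y":0.0,"z":-0.4,"twist":5,"jaw":4},
  {"x":0.1,"y":0.0,"z":-0.4,"twist":10,"jaw":4},
  {"x":0.1,"y":0.0,"z":-0.4,"twist":15,"jaw":4},
  {"x":0.1,"y":0.0,"z":-0.4,"twist":20,"jaw":4},
  {"x":0.1,"y":0.0,"z":-0.4,"twist":25,"jaw":4},
])

```text
clock: 3.35
eef_pos: [0.5521, 0.3379, 0.1319]
tool_rot: [0.567, -0.429, -0.56, -0.426]
ft_force: [-2.9, -13.6, 18.3]
grip_width: 0.061
```

```bash
python3 st.py 6
```

```text
3.35 [0.5521 0.3379 0.1319] 0.06097940398999411 jawaz 105.59837586914708 x [ 0.0046 -0.0104 -0.9999] F [ -2.9029 -13.5712  18.2561] T [-3.821   0.2694 -1.024 ] j6 0.28223388734549254
```

View pics/wrist6.png

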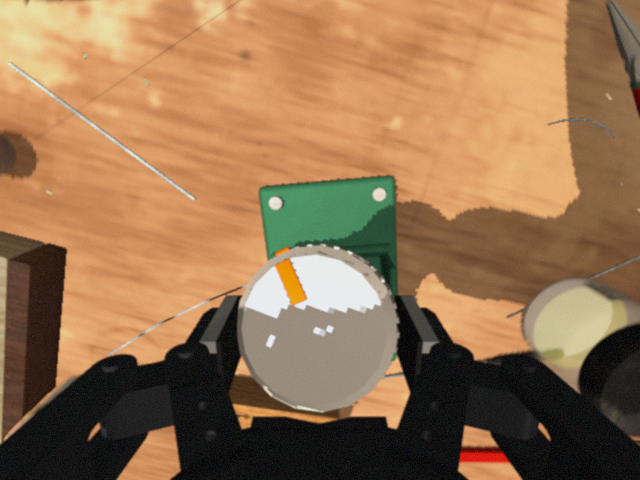

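View pics/s6.png

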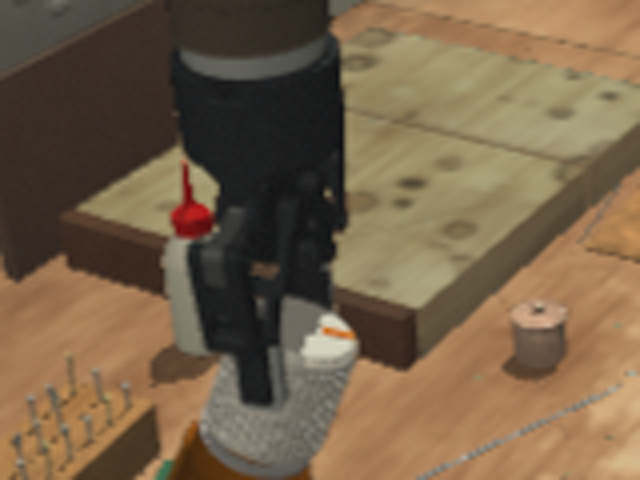

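step_arm([
  {"x":0.0,"y":0.2,"z":-0.3,"twist":5,"jaw":4},
  {"x":0.0,"y":0.2,"z":-0.3,"twist":10,"jaw":4},
  {"x":0.0,"y":0.2,"z":-0.3,"twist":15,"jaw":4},
  {"x":0.0,"y":0.2,"z":-0.3,"twist":20,"jaw":4},
  {"x":0.0,"y":0.2,"z":-0.3,"twist":25,"jaw":4},
])

```text
clock: 3.87
eef_pos: [0.5527, 0.3405, 0.1319]
tool_rot: [0.647, -0.295, -0.638, -0.295]
ft_force: [0.4, -2.8, 6.9]
grip_width: 0.0584
```

```bash
python3 st.py 7
```

```text
3.8667 [0.5527 0.3405 0.1319] 0.05843302938111284 jawaz 130.6097745594488 x [ 0.011  -0.0052 -0.9999] F [ 0.4276 -2.7996  6.8841] T [-0.7763 -0.2904 -1.2966] j6 -0.15189268879684437
```

View pics/wrist7.png

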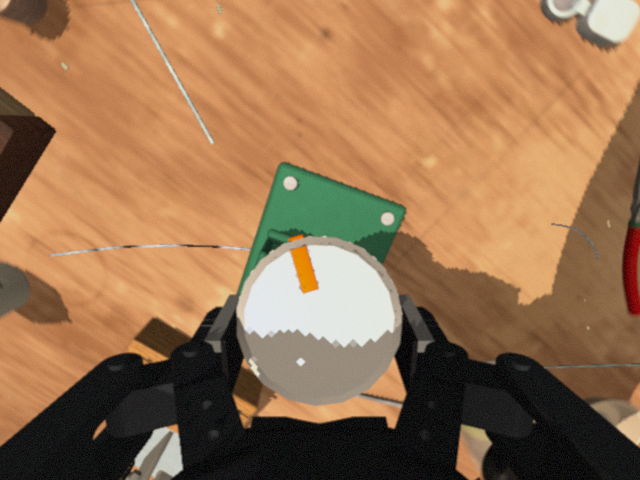

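View pics/s7.png

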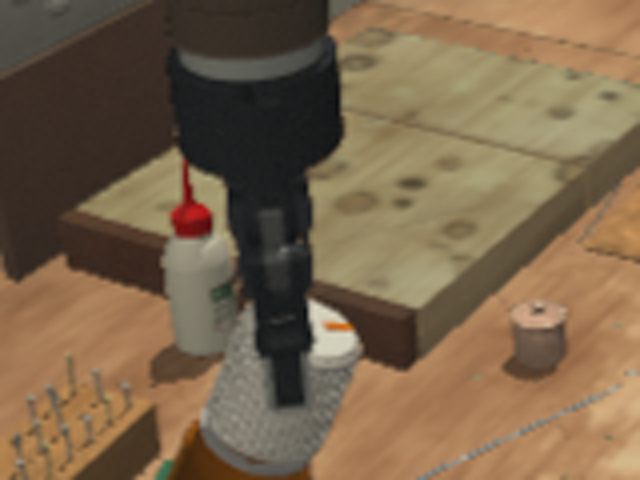

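```bash
cat > capfit.py <<'E'
from fit import *
import sys
tag=sys.argv[1]
q0=np.array([.539,.34,.166,3.5,.436])
if len(sys.argv)>4: q0[:3]=[float(v) for v in sys.argv[2:5]]
for n in ('wrist','scene'):
    W,d=world(n,tag); p=load(n,tag)['p'].astype(int)
    a=np.array([np.cos(q0[3])*np.sin(q0[4]),np.sin(q0[3])*np.sin(q0[4]),np.cos(q0[4])])
    m=(np.linalg.norm(W-(q0[:3]-.02*a),axis=-1)<.055)&(p.max(-1)-p.min(-1)<35)&(p.min(-1)>95)&(d>0)
    P=W[m]
    s=fitcap(P,q0,free=True);q=s.x; t=q[4]
    a=np.array([np.cos(q[3])*np.sin(t),np.sin(q[3])*np.sin(t),np.cos(t)])
    print(n,m.sum(),'top',q[:3],'az,tilt',np.degrees(q[3:]),'res',np.abs(s.fun).mean())
    # stripe
    o=(np.linalg.norm(W-q[:3],axis=-1)<.032)&(np.abs((W-q[:3])@a)<.004)&(p[...,0]-p[...,2]>90)
    if o.sum()>5:
        v=W[o].mean(0)-q[:3]
        A=np.array([-np.sin(np.radians(25))*np.cos(np.radians(20.5))*1,0,0])
        zj=np.array([np.cos(np.radians(200.5))*np.sin(np.radians(25)),np.sin(np.radians(200.5))*np.sin(np.radians(25)),np.cos(np.radians(25))])
        yj=np.array([np.cos(np.radians(110.5)),np.sin(np.radians(110.5)),0]); xj=np.cross(yj,zj)
        print('  stripe angle from -xj',np.degrees(np.arctan2(-(v@yj),-(v@xj))),o.sum())
        print('  top along jar axis rel start mm',1e3*((q[:3]-[.5385,.3395,.167])@zj), 'lateral', 1e3*((q[:3]-[.5385,.3395,.167])@xj),1e3*((q[:3]-[.5385,.3395,.167])@yj))
E
for t in 3 5 6 7; do echo $t;python3 capfit.py $t;done
```

```text
3
wrist 19760 top [0.538  0.3382 0.1676] az,tilt [199.8244  25.0657] res 0.0005672696043536391
  stripe angle from -xj -3.9836345912728897 711
  top along jar axis rel start mm 0.9273878535112388 lateral -0.590728377272316 -1.0039281243299005
scene 894 top [0.5383 0.3402 0.1653] az,tilt [200.2656  25.555 ] res 0.0009507622202683709
  stripe angle from -xj 0.595926893873027 7
  top along jar axis rel start mm -1.5827042062137575 lateral -0.6627844795376541 0.7274324524971421
5
wrist 19785 top [0.5406 0.3401 0.1616] az,tilt [198.3738  24.8206] res 0.0007148876653584097
  stripe angle from -xj -5.253055121572256 696
  top along jar axis rel start mm -5.81945278168085 lateral -0.24744122438543412 -0.15110969930195992
scene 780 top [0.5415 0.3423 0.1599] az,tilt [198.8748  24.2617] res 0.0008981022909591511
  stripe angle from -xj 0.8254507770435073 13
  top along jar axis rel start mm -8.03382612139985 lateral 0.4530943938636572 1.527581775680767
6
wrist 19359 top [0.5461 0.3324 0.1614] az,tilt [219.1656  22.989 ] res 0.0006999665088718922
  stripe angle from -xj 16.342153863520572 711
  top along jar axis rel start mm -7.036197008260339 lateral 1.8307796439331152 -9.328215283932074
scene 671 top [0.5469 0.3354 0.1595] az,tilt [219.2802  21.6181] res 0.0010053211582045731
  stripe angle from -xj 21.420250248956883 12
  top along jar axis rel start mm -9.527483036573381 lateral 2.703171936914789 -6.792165885970924
7
wrist 20176 top [0.5451 0.3323 0.1627] az,tilt [220.0979  24.0614] res 0.0006720858466702875
  stripe angle from -xj 29.84952704728472 753
  top along jar axis rel start mm -5.416204010920738 lateral 1.5521401296159099 -9.074720768002763
scene 664 top [0.5447 0.3344 0.1604] az,tilt [219.0473  23.4795] res 0.001029410461277768
  stripe angle from -xj 35.70613835439451 8
  top along jar axis rel start mm -7.704399999792043 lateral 0.8740740854699763 -6.938624117554209
```

step_arm([
  {"x":0.1,"y":0.3,"z":-0.5,"twist":4,"jaw":4},
  {"x":0.1,"y":0.4,"z":-0.6,"twist":8,"jaw":4},
  {"x":0.1,"y":0.4,"z":-0.6,"twist":13,"jaw":4},
  {"x":0.1,"y":0.4,"z":-0.6,"twist":18,"jaw":4},
  {"x":0.1,"y":0.4,"z":-0.6,"twist":20,"jaw":4},
])

```text
clock: 4.38
eef_pos: [0.5557, 0.3411, 0.1325]
tool_rot: [0.691, -0.18, -0.677, -0.18]
ft_force: [-5.4, -9.9, 22.6]
grip_width: 0.0581
```

```bash
python3 st.py 8; python3 capfit.py 8
```

```text
4.3833 [0.5557 0.3411 0.1325] 0.058107384211511556 jawaz 150.46545238530103 x [ 0.0193 -0.0048 -0.9998] F [-5.3881 -9.9139 22.5505] T [-3.001   0.9464 -1.2019] j6 -0.49835012983821986
wrist 19796 top [0.5503 0.3308 0.1639] az,tilt [235.6358  20.3346] res 0.0006815230869493381
  stripe angle from -xj 49.200673565253574 761
  top along jar axis rel start mm -6.147917585472522 lateral 5.939894204674312 -12.22225217575956
scene 649 top [0.5497 0.3328 0.1608] az,tilt [233.5054  20.5112] res 0.001018989917442743
```

View pics/wrist8.png

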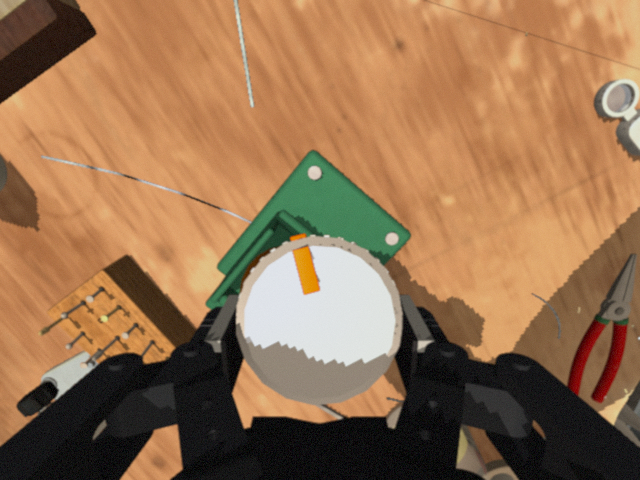

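View pics/s8.png

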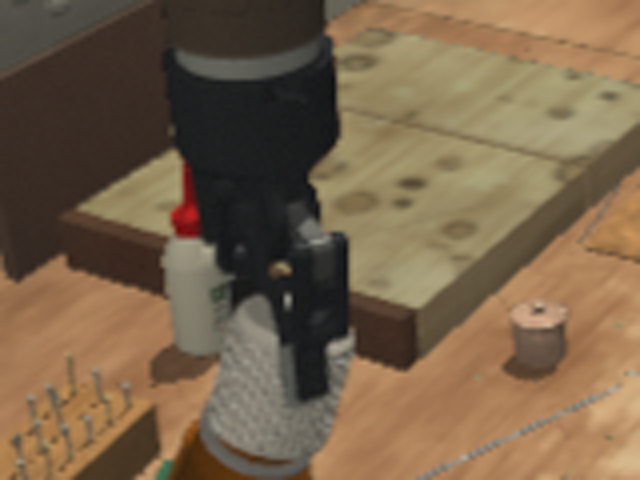

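step_arm([
  {"x":0.0,"y":0.1,"z":-0.2,"twist":5,"jaw":4},
  {"x":-0.2,"y":0,"z":0.4,"twist":5,"jaw":4},
  {"x":-0.4,"y":-0.1,"z":0.9,"twist":5,"jaw":4},
  {"x":-0.6,"y":-0.2,"z":1.4,"twist":5,"jaw":4},
  {"x":-0.8,"y":-0.25,"z":1.8,"twist":5,"jaw":4},
])

```text
clock: 4.9
eef_pos: [0.5498, 0.3381, 0.1513]
tool_rot: [0.699, -0.151, -0.682, -0.152]
ft_force: [5.8, -3.2, -3.1]
grip_width: 0.0584
```

```bash
python3 st.py 9; python3 capfit.py 9 .543 .33 .183
```

```text
4.9 [0.5498 0.3381 0.1513] 0.05841389602266161 jawaz 155.27303129254594 x [ 0.0242 -0.0037 -0.9997] F [ 5.8248 -3.1561 -3.134 ] T [-0.7671 -1.4737 -0.0626] j6 -0.58052892139276
wrist 19808 top [0.5451 0.3272 0.1825] az,tilt [240.5065  21.1738] res 0.0006701314569369927
  stripe angle from -xj 53.31225043597787 759
  top along jar axis rel start mm 13.239698629174148 lateral 8.237746833105993 -13.799799310225914
scene 717 top [0.5441 0.3289 0.1806] az,tilt [239.3753  21.2163] res 0.0011470908898435924
```

View pics/s9.png

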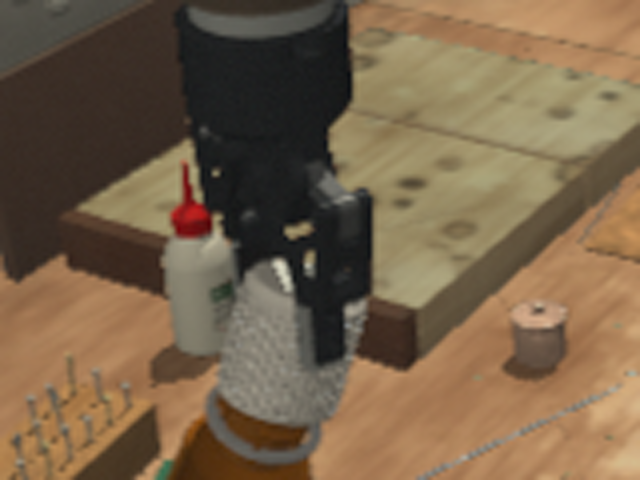

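step_arm([
  {"x":-0.1,"y":-0.1,"z":0.5,"twist":0,"jaw":4},
  {"x":-0.3,"y":-0.2,"z":1.0,"twist":0,"jaw":4},
  {"x":-0.5,"y":-0.3,"z":1.5,"twist":0,"jaw":4},
  {"x":-0.7,"y":-0.35,"z":2.0,"twist":0,"jaw":4},
  {"x":-0.9,"y":-0.4,"z":2.5,"twist":-4,"jaw":4},
  {"x":-1.1,"y":-0.45,"z":3.0,"twist":-8,"jaw":4},
  {"x":-1.3,"y":-0.5,"z":3.5,"twist":-12,"jaw":4},
  {"x":-1.5,"y":-0.6,"z":4.0,"twist":-16,"jaw":4},
])

```text
clock: 5.67
eef_pos: [0.5337, 0.3325, 0.1926]
tool_rot: [0.671, -0.248, -0.654, -0.246]
ft_force: [0.2, -0.2, -1.0]
grip_width: 0.0587
```

```bash
python3 st.py 10; python3 capfit.py 10 .53 .321 .222
```

```text
5.6667 [0.5337 0.3325 0.1926] 0.05870502447705664 jawaz 139.1145079820817 x [ 0.0214 -0.0098 -0.9997] F [ 0.2108 -0.2243 -0.9554] T [-0.0022  0.0308 -0.0171] j6 -0.29072625249858336
wrist 20058 top [0.5269 0.3237 0.2241] az,tilt [224.4748  21.1355] res 0.0006675226499274396
  stripe angle from -xj 37.2491738463407 765
  top along jar axis rel start mm 58.69047245799801 lateral 9.32799043856769 -10.703157792308097
scene 685 top [0.5262 0.3256 0.2227] az,tilt [223.2701  20.9297] res 0.0008929408852811803
  stripe angle from -xj 41.66683986503372 7
  top along jar axis rel start mm 57.38135461042078 lateral 8.628951669098473 -8.680405364376439
```

View pics/s10.png

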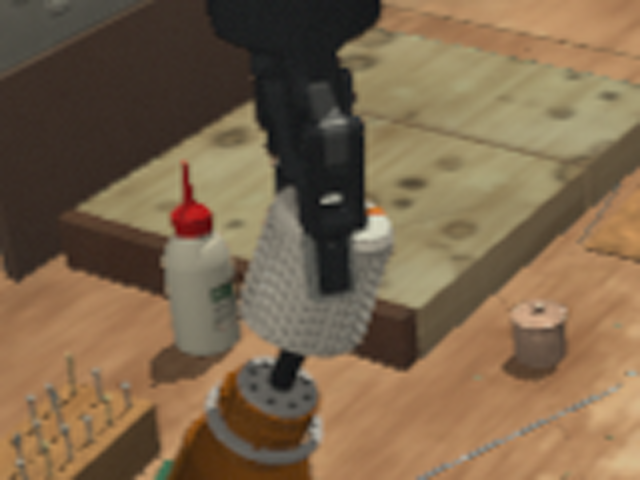

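step_arm([
  {"x":-0.7,"y":-0.2,"z":1.6,"twist":0,"jaw":4},
  {"x":-1.4,"y":-0.5,"z":3.2,"twist":0,"jaw":4},
  {"x":-2.1,"y":-0.8,"z":4.8,"twist":0,"jaw":4},
  {"x":-2.8,"y":-1.5,"z":6.5,"twist":0,"jaw":4},
  {"x":-3,"y":-4,"z":8,"twist":0,"jaw":4},
  {"x":-3,"y":-7.5,"z":8,"twist":0,"jaw":4},
  {"x":-3,"y":-11,"z":8,"twist":0,"jaw":4},
  {"x":-3,"y":-14.5,"z":8,"twist":0,"jaw":4},
  {"x":-3,"y":-18,"z":8,"twist":0,"jaw":4},
  {"x":-3,"y":-21.5,"z":8,"twist":0,"jaw":4},
])

```text
clock: 6.6
eef_pos: [0.5037, 0.1165, 0.2734]
tool_rot: [0.672, -0.245, -0.655, -0.245]
ft_force: [0.6, -0.9, -0.5]
grip_width: 0.0581
```

```bash
python3 st.py 11
```

```text
6.6 [0.5037 0.1165 0.2734] 0.058092798478565966 jawaz 139.4842496012034 x [ 0.0232 -0.0084 -0.9997] F [ 0.5778 -0.8746 -0.5011] T [ 0.0031 -0.006  -0.0426] j6 -0.6285626077633695
```

View pics/scene11.png

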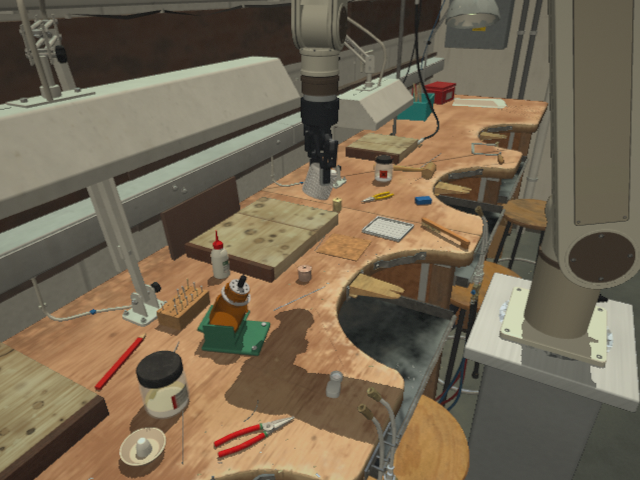

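Run:
```python
from h import *
W,d=world('scene',1)
for u,v in [(330,112),(385,122),(411,100),(370,95),(335,160)]: print(u,v,W[v,u])
```

```text
330 112 [ 0.7235 -0.3659  0.2994]
385 122 [ 0.5776 -0.4625  0.2623]
411 100 [ 0.5925 -0.7566  0.2747]
370 95 [ 0.6352 -0.4692  0.3394]
335 160 [ 0.7809 -0.5165  0.0911]
```

step_arm([
  {"x":0,"y":-3.5,"z":0,"twist":0,"jaw":4},
  {"x":0,"y":-7,"z":0,"twist":0,"jaw":4},
  {"x":1,"y":-10.5,"z":-1.5,"twist":0,"jaw":4},
  {"x":2,"y":-14,"z":-3,"twist":0,"jaw":4},
  {"x":3,"y":-17.5,"z":-5,"twist":0,"jaw":4},
  {"x":4,"y":-21,"z":-7,"twist":0,"jaw":4},
  {"x":4.1,"y":-22.1,"z":-9.5,"twist":0,"jaw":4},
  {"x":4.1,"y":-22.1,"z":-12,"twist":0,"jaw":4},
  {"x":4.1,"y":-22.1,"z":-13.5,"twist":0,"jaw":4},
  {"x":4.1,"y":-22.1,"z":-13.5,"twist":0,"jaw":4},
])

```text
clock: 7.53
eef_pos: [0.5419, -0.1067, 0.1342]
tool_rot: [0.668, -0.248, -0.657, -0.246]
ft_force: [-1.4, -0.0, -1.9]
grip_width: 0.0582
```

```bash
python3 st.py 12
python3 - <<'E'
from h import *
shot('side',12); crop('side',12,300,220,440,325,5,'d12')
E
python3 capfit.py 12 .538 -.112 .17
```

```text
7.5333 [ 0.5419 -0.1067  0.1342] 0.05821612656669749 jawaz 139.14030302474248 x [ 0.0147 -0.008  -0.9999] F [-1.3863 -0.0083 -1.9156] T [ 0.0357  0.0197 -0.0208] j6 -1.0492649045985925
wrist 19507 top [ 0.5331 -0.1165  0.165 ] az,tilt [225.1718  21.1376] res 0.0006641345411079984
  stripe angle from -xj 42.37062874904847 782
  top along jar axis rel start mm 67.78906974291057 lateral -150.16471300291443 -425.261690706178
scene 403 top [ 0.5357 -0.1136  0.1657] az,tilt [224.2786  20.6471] res 0.0014933483939928776
```

View pics/d12.png

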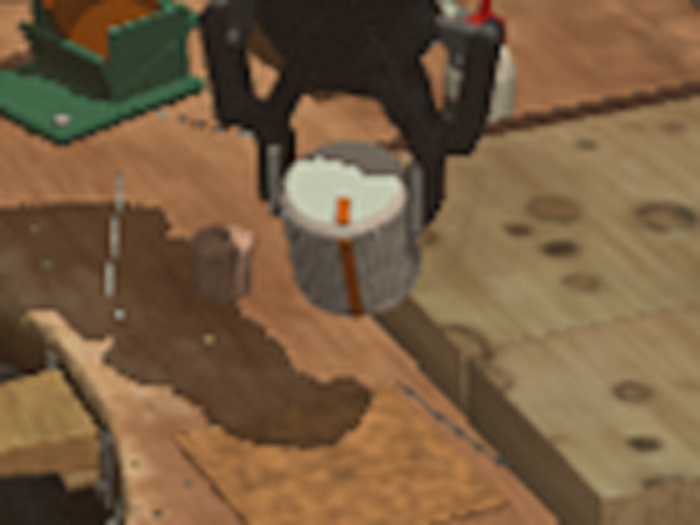

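step_arm([
  {"x":0,"y":0,"z":-2.5,"twist":0,"jaw":4},
  {"x":0,"y":0,"z":-5,"twist":0,"jaw":4},
  {"x":0,"y":0,"z":-7,"twist":0,"jaw":4},
  {"x":0,"y":0,"z":-8.4,"twist":0,"jaw":4},
  {"x":0,"y":0,"z":-9,"twist":0,"jaw":4},
  {"x":0,"y":0,"z":-9.4,"twist":0,"jaw":4},
  {"x":0,"y":0,"z":-9.6,"twist":0,"jaw":4},
  {"x":0,"y":0,"z":-9.6,"twist":0,"jaw":4},
])

```text
clock: 8.35
eef_pos: [0.5466, -0.1069, 0.0447]
tool_rot: [0.673, -0.247, -0.653, -0.246]
ft_force: [-0.0, -0.3, -1.1]
grip_width: 0.0583
```

```bash
python3 st.py 13
python3 - <<'E'
from h import *
shot('side',13); crop('side',13,300,230,440,335,5,'d13')
E
python3 capfit.py 13 .533 -.117 .07
```

```text
8.35 [ 0.5466 -0.1069  0.0447] 0.05830469790783875 jawaz 139.1922136567586 x [ 0.0264 -0.0106 -0.9996] F [-0.02   -0.2545 -1.0837] T [ 0.0069  0.0502 -0.0177] j6 -1.048881620634351
wrist 19755 top [ 0.5382 -0.1167  0.0755] az,tilt [223.737   21.5909] res 0.0006723744405768896
  stripe angle from -xj 40.364683968055644 773
  top along jar axis rel start mm -15.259980338956991 lateral -183.72695333728416 -427.2237807963274
scene 344 top [ 0.5382 -0.1136  0.0738] az,tilt [221.4961  21.8229] res 0.0015097795872034234
```

View pics/d13.png

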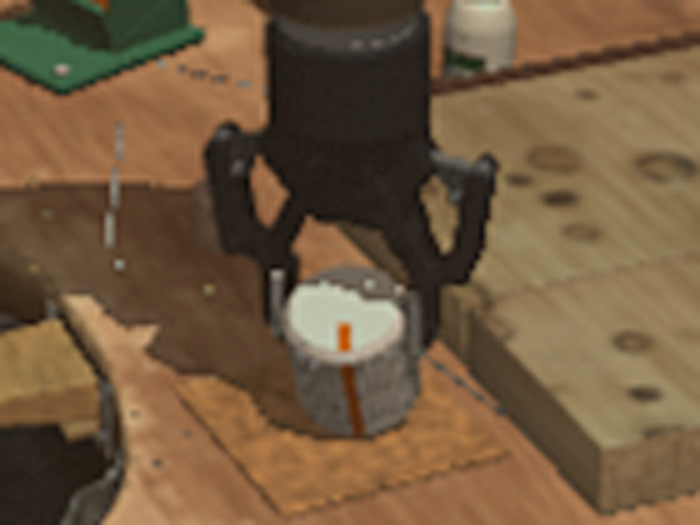

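step_arm([
  {"x":0,"y":0,"z":-0.4,"twist":0,"jaw":4},
  {"x":0,"y":0,"z":-0.8,"twist":0,"jaw":4},
  {"x":0,"y":0,"z":-1.1,"twist":0,"jaw":4},
  {"x":0,"y":0,"z":-1.3,"twist":0,"jaw":4},
  {"x":0,"y":0,"z":-1.3,"twist":0,"jaw":4},
])

```text
clock: 8.92
eef_pos: [0.5487, -0.107, 0.0379]
tool_rot: [0.675, -0.246, -0.65, -0.247]
ft_force: [-9.2, 3.3, 33.6]
grip_width: 0.0584
```

```bash
python3 st.py 14
python3 - <<'E'
from h import *
shot('side',14); crop('side',14,300,230,440,335,5,'d14')
E
python3 capfit.py 14 .538 -.117 .07
```

```text
8.9167 [ 0.5487 -0.107   0.0379] 0.05836369180418246 jawaz 139.17959174056477 x [ 0.033  -0.0114 -0.9994] F [-9.177   3.3343 33.6109] T [ 0.5286  2.3767 -0.1058] j6 -1.0486089055197807
wrist 19747 top [ 0.5407 -0.1165  0.0691] az,tilt [222.9624  20.9323] res 0.0006636595462488645
  stripe angle from -xj 38.914617093637986 778
  top along jar axis rel start mm -22.1180475177001 lateral -184.219825540706 -427.9338307597954
scene 345 top [ 0.5386 -0.1123  0.0667] az,tilt [213.6145  21.539 ] res 0.0016229934935280824
```

View pics/d14.png

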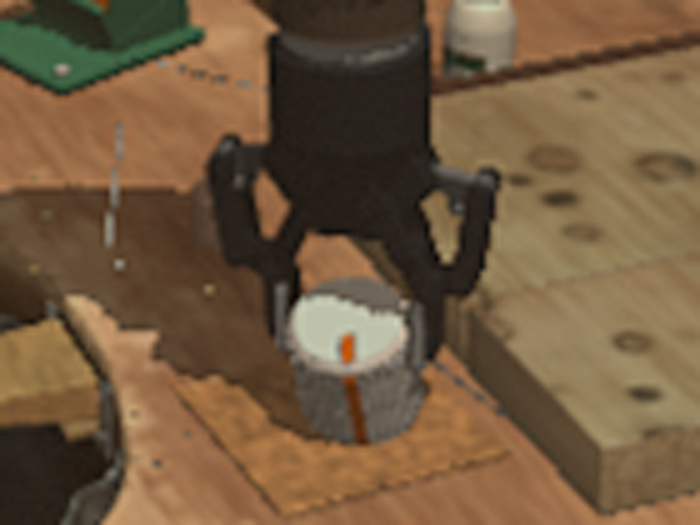

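step_arm([
  {"x":0,"y":0,"z":0.1,"twist":0,"jaw":4},
  {"x":0,"y":0,"z":0.2,"twist":0,"jaw":5},
  {"x":0,"y":0,"z":0.2,"twist":0,"jaw":6},
  {"x":0,"y":0,"z":0.2,"twist":0,"jaw":6.1},
  {"x":0,"y":0,"z":0.2,"twist":0,"jaw":6.2},
  {"x":0,"y":0,"z":0.2,"twist":0,"jaw":6.4},
  {"x":0,"y":0,"z":0.2,"twist":0,"jaw":6.6},
])

```text
clock: 9.65
eef_pos: [0.5483, -0.107, 0.0391]
tool_rot: [0.675, -0.246, -0.651, -0.247]
ft_force: [0.6, -0.5, -0.7]
grip_width: 0.066
```

```bash
python3 st.py 15
python3 - <<'E'
from h import *
shot('side',15); crop('side',15,300,230,440,335,5,'d15')
E
python3 capfit.py 15 .538 -.117 .065
```

```text
9.65 [ 0.5483 -0.107   0.0391] 0.0659837341267507 jawaz 139.17631253452376 x [ 0.032  -0.0112 -0.9994] F [ 0.5507 -0.4771 -0.6704] T [0.0073 0.0738 0.0122] j6 -1.0486314994517396
wrist 16091 top [ 0.5555 -0.1009  0.0667] az,tilt [253.0831   0.9777] res 0.00069960191964125
  stripe angle from -xj 73.02433708259363 615
  top along jar axis rel start mm -32.48556448011475 lateral -167.71586644064877 -418.4376954430992
scene 394 top [ 0.5545 -0.099   0.0646] az,tilt [151.9879   1.3981] res 0.0015168305708075048
```

View pics/d15.png

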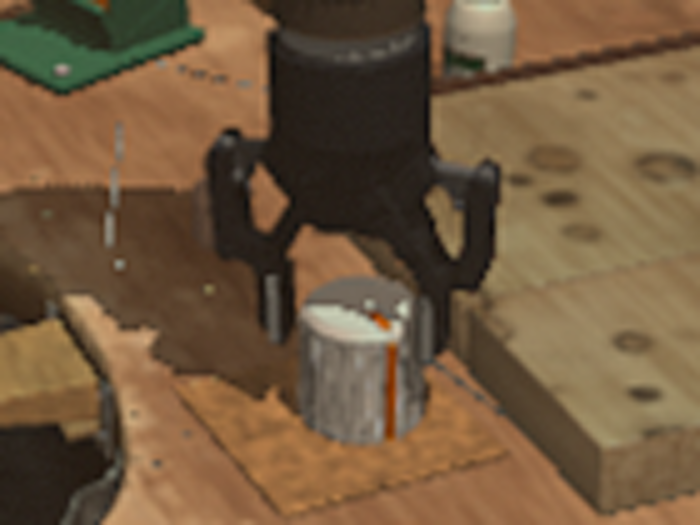

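View pics/wrist15.png

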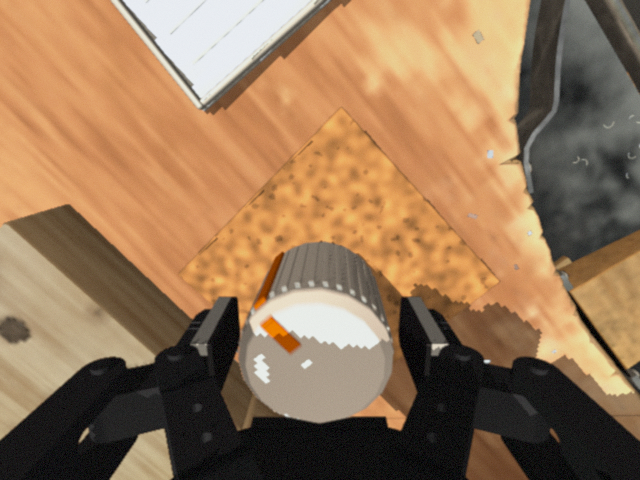

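step_arm([
  {"x":0,"y":0,"z":0.5,"twist":0,"jaw":8.5},
  {"x":0,"y":0,"z":2,"twist":0,"jaw":8.5},
  {"x":0,"y":0,"z":5.5,"twist":0,"jaw":8.5},
  {"x":0,"y":0,"z":9,"twist":0,"jaw":8.5},
  {"x":-1,"y":1,"z":12.5,"twist":-3,"jaw":8.5},
  {"x":-2,"y":3,"z":16,"twist":-6,"jaw":8},
  {"x":-3,"y":6,"z":18,"twist":-9,"jaw":7},
  {"x":-4,"y":10,"z":19,"twist":-12,"jaw":6},
  {"x":-5,"y":14,"z":20,"twist":-15,"jaw":5},
  {"x":-6,"y":18,"z":20,"twist":-18,"jaw":5},
])

```text
clock: 10.63
eef_pos: [0.4896, 0.0732, 0.2427]
tool_rot: [0.629, -0.349, -0.601, -0.348]
ft_force: [0.9, 0.3, 0.5]
grip_width: 0.05
```

```bash
python3 st.py 16
```

```text
10.6333 [0.4896 0.0732 0.2427] 0.05004540189885252 jawaz 120.92505700391995 x [ 0.0333 -0.0202 -0.9992] F [0.9462 0.2952 0.472 ] T [ 0.0748 -0.0344 -0.0422] j6 -0.3765046546499887
```

View pics/wrist16.png

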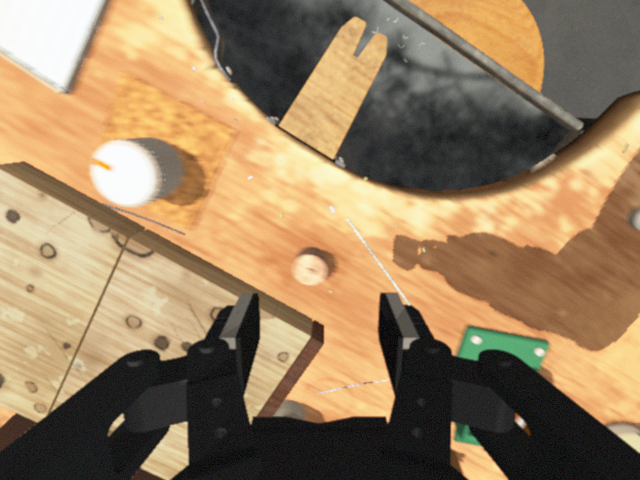

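step_arm([
  {"x":0,"y":4,"z":0,"twist":-2,"jaw":5},
  {"x":0,"y":8,"z":0,"twist":-4,"jaw":5},
  {"x":0,"y":12,"z":0,"twist":-6,"jaw":5},
  {"x":0,"y":16,"z":0,"twist":-8,"jaw":5},
  {"x":2,"y":20,"z":0,"twist":-10,"jaw":5},
  {"x":4,"y":23.5,"z":0,"twist":-10.4,"jaw":5},
  {"x":5.8,"y":27,"z":0,"twist":-10.4,"jaw":5},
  {"x":5.8,"y":27,"z":-2,"twist":-10.4,"jaw":5},
  {"x":5.8,"y":27,"z":-2,"twist":-10.4,"jaw":5},
])

```text
clock: 11.48
eef_pos: [0.5459, 0.3484, 0.2159]
tool_rot: [0.595, -0.402, -0.573, -0.395]
ft_force: [-0.6, -1.2, -1.2]
grip_width: 0.0498
```

```bash
python3 st.py 17
```

```text
11.4833 [0.5459 0.3484 0.2159] 0.04977793739942783 jawaz 111.3689702445504 x [ 0.0208 -0.027  -0.9994] F [-0.607  -1.2316 -1.1551] T [-0.0118  0.1279 -0.0185] j6 0.2108663701749209
```

View pics/wrist17.png

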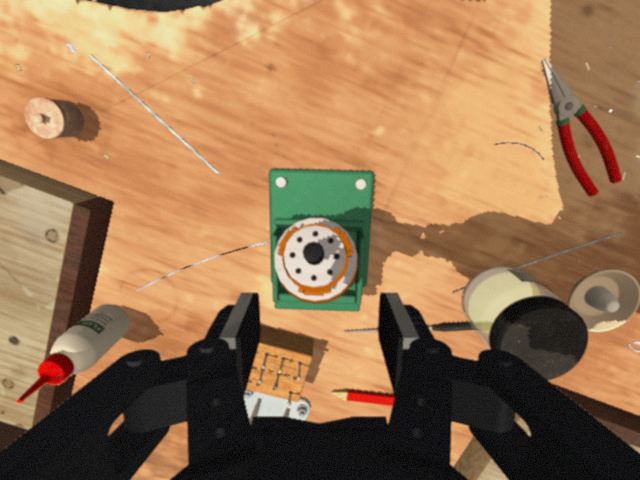

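View pics/s17.png

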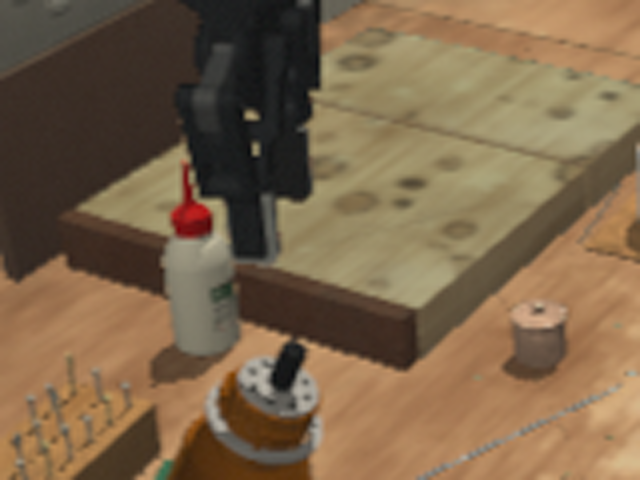

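Run:
```python
from h import *
a=np.array([-.396,-.148,.906])
g=np.array([.5385,.3395,.167])-.027*a; top=g+.012*a
for n in('wrist','scene'):
    W,d=world(n,17);p=load(n,17)['p'].astype(int)
    m=(np.linalg.norm(W-g,axis=-1)<.017)&(p.max(-1)<70)&(d>0)
    P=W[m]; h=(P-g)@a; print(n,m.sum(),P.mean(0),h.min(),h.max(), 'offaxis',(P-g-h[:,None]*a).mean(0),'hi',P[h>h.max()-.002].mean(0))
print('pred grip',g,'top',top, proj('wrist',np.array([top,g]),17),proj('scene',np.array([top,g])))
```

```text
wrist 325 [0.5446 0.3425 0.1543] -0.009109081877544317 0.015251051013364658 offaxis [0.0004 0.0009 0.0003] hi [0.5442 0.342  0.1552]
scene 66 [0.5456 0.3477 0.1442] -0.011423991654133088 0.012560568885965026 offaxis [-0.0027  0.0045 -0.0004] hi [0.5426 0.3442 0.1524]
pred grip [0.5492 0.3435 0.1425] top [0.5444 0.3417 0.1534] [[312.6144 251.4839]
 [313.3841 253.4401]] [[243.2759 275.8864]
 [241.2363 280.4641]]
```

step_arm([
  {"x":0.2,"y":-0.5,"z":-1,"twist":-0.9,"jaw":5},
  {"x":0.2,"y":-0.5,"z":-3,"twist":-0.9,"jaw":5},
  {"x":0.2,"y":-0.5,"z":-5,"twist":-0.9,"jaw":5},
  {"x":0.2,"y":-0.5,"z":-6.5,"twist":-0.9,"jaw":5},
  {"x":0.2,"y":-0.5,"z":-7.2,"twist":-0.9,"jaw":5},
  {"x":0.2,"y":-0.5,"z":-7.3,"twist":-0.9,"jaw":5},
  {"x":0.2,"y":-0.5,"z":-7.3,"twist":-0.9,"jaw":5},
])

```text
clock: 12.17
eef_pos: [0.5473, 0.3404, 0.1478]
tool_rot: [0.592, -0.407, -0.568, -0.401]
ft_force: [0.1, -0.6, 1.4]
grip_width: 0.0499
```

```bash
python3 st.py 18
```

```text
12.1667 [0.5473 0.3404 0.1478] 0.04990933110672788 jawaz 110.26666729184711 x [ 0.0227 -0.0261 -0.9994] F [ 0.0548 -0.5755  1.4015] T [-0.0112 -0.0019 -0.0292] j6 0.21847760808451344
```

View pics/wrist18.png

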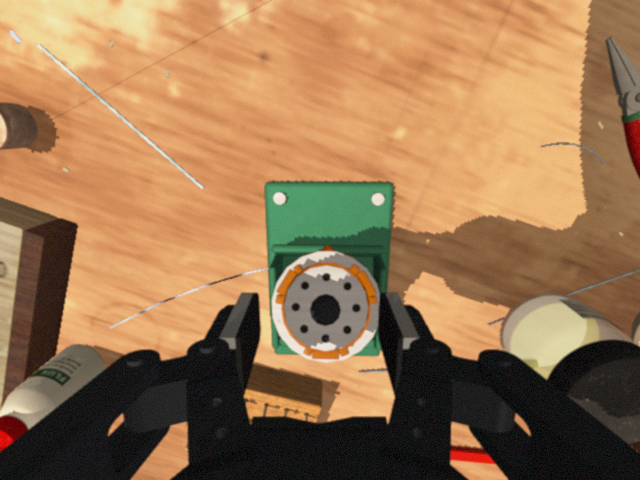

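View pics/s18.png

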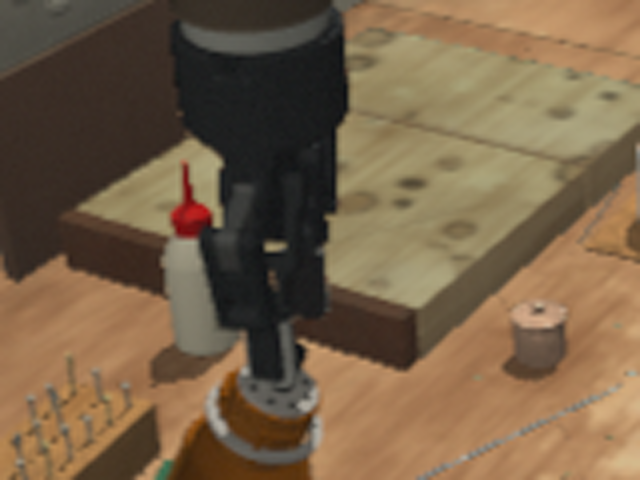

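step_arm([
  {"x":0.1,"y":0.25,"z":-0.5,"twist":0,"jaw":5},
  {"x":0.1,"y":0.25,"z":-0.9,"twist":0,"jaw":5},
  {"x":0.1,"y":0.25,"z":-0.9,"twist":0,"jaw":4},
  {"x":0.1,"y":0.25,"z":-0.9,"twist":0,"jaw":3},
  {"x":0.1,"y":0.25,"z":-0.9,"twist":0,"jaw":1},
  {"x":0.1,"y":0.25,"z":-0.9,"twist":0,"jaw":0.5},
  {"x":0.1,"y":0.25,"z":-0.9,"twist":0,"jaw":0},
  {"x":0.1,"y":0.25,"z":-0.9,"twist":0,"jaw":0},
  {"x":0.1,"y":0.25,"z":-0.9,"twist":0,"jaw":0},
])

```text
clock: 13.02
eef_pos: [0.5489, 0.3437, 0.1397]
tool_rot: [0.592, -0.406, -0.568, -0.402]
ft_force: [-0.1, 0.5, 1.4]
grip_width: 0.0094
```

```bash
python3 st.py 19
```

```text
13.0167 [0.5489 0.3437 0.1397] 0.009396256225356243 jawaz 110.29245671299097 x [ 0.0245 -0.0248 -0.9994] F [-0.0789  0.4953  1.3762] T [-0.0288  0.1976 -0.0216] j6 0.2209435551648596
```

View pics/wrist19.png

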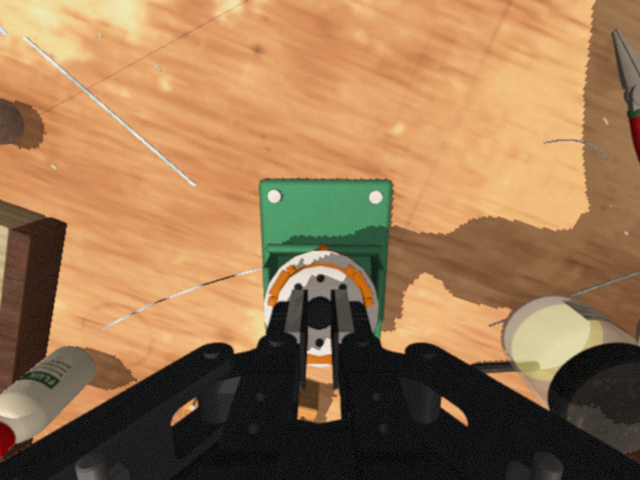

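View pics/s19.png

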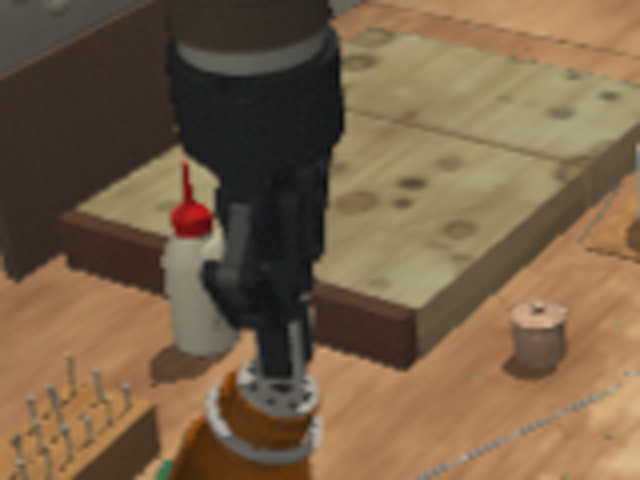

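step_arm([
  {"x":-0.2,"y":-0.07,"z":0.45,"twist":0,"jaw":0},
  {"x":-0.4,"y":-0.15,"z":0.9,"twist":0,"jaw":0},
  {"x":-0.72,"y":-0.27,"z":1.65,"twist":0,"jaw":0},
  {"x":-1.05,"y":-0.4,"z":2.4,"twist":0,"jaw":0},
])

```text
clock: 13.45
eef_pos: [0.5381, 0.3396, 0.1642]
tool_rot: [0.592, -0.406, -0.568, -0.402]
ft_force: [-0.2, 0.3, -0.1]
grip_width: 0.0092
```

```bash
python3 st.py 20
```

```text
13.45 [0.5381 0.3396 0.1642] 0.009184288649418284 jawaz 110.29131632758535 x [ 0.0243 -0.025  -0.9994] F [-0.2045  0.2693 -0.0772] T [0.0855 0.0008 0.0453] j6 0.22479071029209508
```

View pics/s20.png

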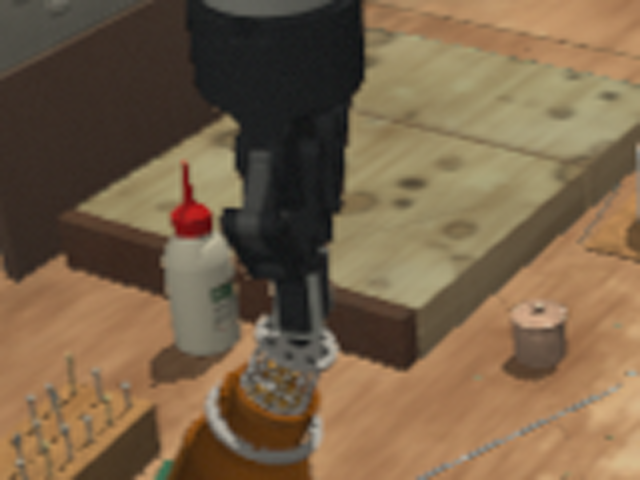

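Basket is rising with the hand (disc near crop (297,340)). Continue.

step_arm([
  {"x":-0.35,"y":-0.13,"z":0.8,"twist":0,"jaw":0},
  {"x":-0.7,"y":-0.26,"z":1.6,"twist":0,"jaw":0},
  {"x":-1.05,"y":-0.4,"z":2.4,"twist":0,"jaw":0},
  {"x":-1.4,"y":-0.52,"z":3.2,"twist":0,"jaw":0},
  {"x":-1.75,"y":-0.65,"z":4.0,"twist":0,"jaw":0},
  {"x":-2.1,"y":-0.8,"z":4.8,"twist":0,"jaw":0},
  {"x":-2.5,"y":-1,"z":5.8,"twist":0,"jaw":0},
  {"x":-3,"y":-1.5,"z":7,"twist":0,"jaw":0},
])

```text
clock: 14.22
eef_pos: [0.5082, 0.3251, 0.2366]
tool_rot: [0.593, -0.405, -0.568, -0.402]
ft_force: [-1.1, 0.4, -0.4]
grip_width: 0.0098
```

```bash
python3 st.py 21
```

```text
14.2167 [0.5082 0.3251 0.2366] 0.009792473039182032 jawaz 110.32319658117693 x [ 0.0266 -0.0232 -0.9994] F [-1.0825  0.3616 -0.4253] T [0.0433 0.0712 0.0402] j6 0.2311301977514755
```

View pics/s21.png

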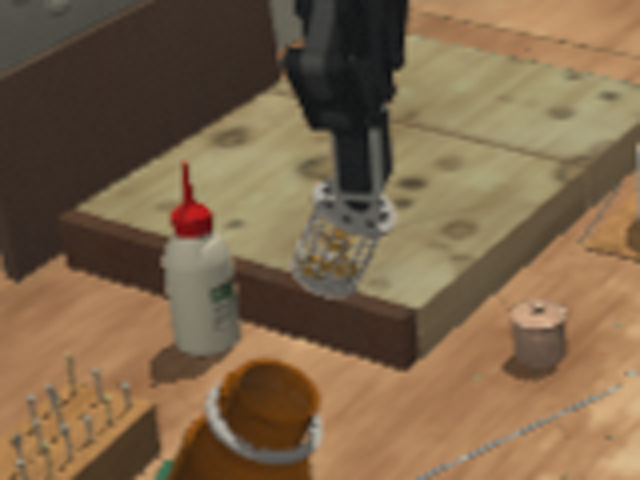

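step_arm([
  {"x":-0.5,"y":-2.5,"z":1,"twist":0,"jaw":0},
  {"x":-1,"y":-6,"z":1,"twist":0,"jaw":0},
  {"x":-1.5,"y":-9.5,"z":1,"twist":0,"jaw":0},
  {"x":-2,"y":-13,"z":1,"twist":0,"jaw":0},
  {"x":-2.3,"y":-16.5,"z":1,"twist":0,"jaw":0},
  {"x":-2.6,"y":-20,"z":1,"twist":0,"jaw":0},
  {"x":-2.9,"y":-23.5,"z":1,"twist":0,"jaw":0},
  {"x":-3.2,"y":-27,"z":1,"twist":0,"jaw":0},
  {"x":-3.5,"y":-30.5,"z":1,"twist":0,"jaw":0},
  {"x":-3.8,"y":-34,"z":1,"twist":0,"jaw":0},
])

```text
clock: 15.15
eef_pos: [0.4707, -0.0165, 0.2494]
tool_rot: [0.594, -0.404, -0.567, -0.404]
ft_force: [0.0, -0.2, -1.2]
grip_width: 0.0092
```

step_arm([
  {"x":-0.2,"y":-3.5,"z":0,"twist":0,"jaw":0},
  {"x":-0.4,"y":-7,"z":0,"twist":0,"jaw":0},
  {"x":-0.6,"y":-10.5,"z":0,"twist":0,"jaw":0},
  {"x":-0.8,"y":-14,"z":0,"twist":0,"jaw":0},
  {"x":-1,"y":-17.5,"z":0,"twist":0,"jaw":0},
  {"x":-1.2,"y":-20.5,"z":-1,"twist":0,"jaw":0},
  {"x":-1.4,"y":-23.5,"z":-3,"twist":0,"jaw":0},
  {"x":-1.5,"y":-25.3,"z":-5,"twist":0,"jaw":0},
  {"x":-1.5,"y":-25.5,"z":-7,"twist":0,"jaw":0},
  {"x":-1.5,"y":-25.5,"z":-7,"twist":0,"jaw":0},
])

```text
clock: 15.98
eef_pos: [0.4527, -0.2715, 0.1749]
tool_rot: [0.59, -0.405, -0.569, -0.405]
ft_force: [-1.0, 0.8, -0.7]
grip_width: 0.0095
```

```bash
python3 st.py 22;python3 - <<'E'
from h import *
shot('side',22); crop('side',22,300,260,440,365,5,'d22')
crop('scene',22,310,150,470,270,5,'e22')
E
```

```text
15.9833 [ 0.4527 -0.2715  0.1749] 0.009547385157195325 jawaz 110.12422470920302 x [ 0.0243 -0.0165 -0.9996] F [-0.9581  0.8091 -0.7321] T [ 0.0908  0.1474 -0.0428] j6 -0.8907930301087288
```

View pics/d22.png

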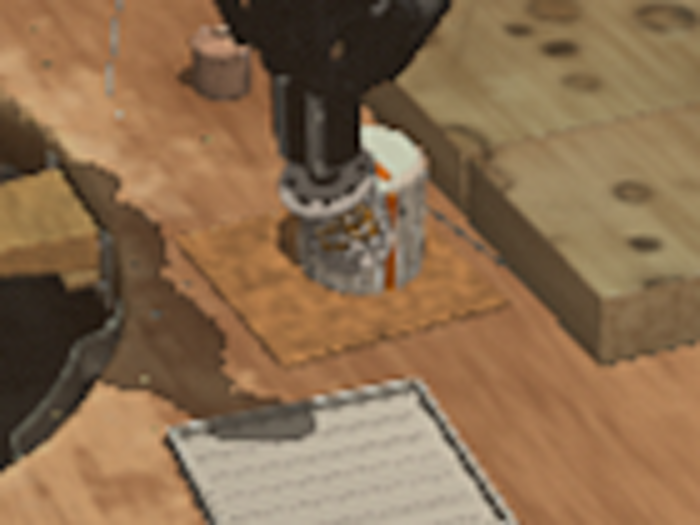

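View pics/e22.png

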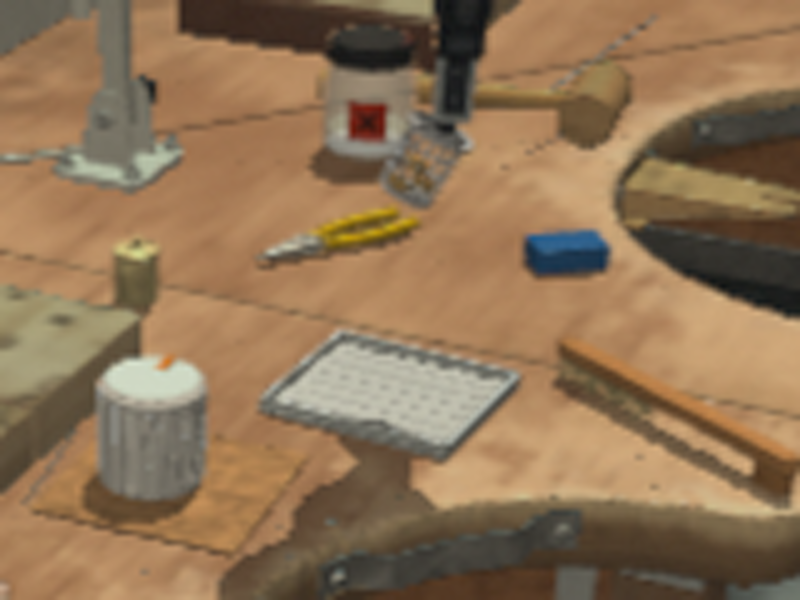

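View pics/wrist22.png

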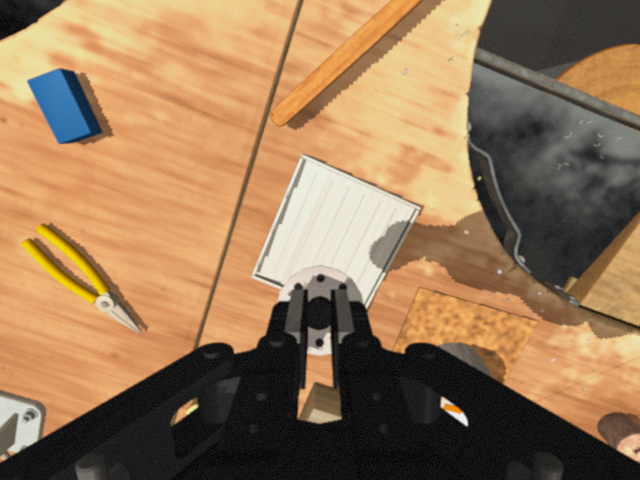

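Run:
```python
from h import *
W,d=world('wrist',22)
i=bot.camera_info('wrist');K=i['camera_matrix'];M=i['mount'];f=load('wrist',22);R=Ro.from_quat(f['rot']).as_matrix()
C=R@M[:3,3]+f['pos']
for u,v in [(305,155),(421,207),(254,273),(374,305)]:
    r=R@M[:3,:3]@np.array([(u-K[0,2])/K[0,0],(v-K[1,2])/K[1,1],1]); print(C+r*(.01-C[2])/r[2])
# basket points in scene
W,d=world('scene',22)
g=f['pos']
m=(np.linalg.norm(W-(g+[.015,.005,-.025]),axis=-1)<.045)&(d>0)&(W[...,2]<g[2]-.006)
P=W[m];print(m.sum(),P.mean(0),P[:,2].min(),np.percentile(P[:,2],[1,5]))
P=P-P.mean(0); print(np.linalg.svd(P,full_matrices=False)[2][0])
```

```text
[ 0.4104 -0.3034  0.01  ]
[ 0.4169 -0.1964  0.01  ]
[ 0.5255 -0.3119  0.01  ]
[ 0.5166 -0.1976  0.01  ]
143 [ 0.4653 -0.2588  0.146 ] 0.12453929055768038 [0.1251 0.128 ]
[-0.6685 -0.1162  0.7345]
```

step_arm([
  {"x":0,"y":0,"z":-3,"twist":0,"jaw":0},
  {"x":0,"y":0,"z":-6,"twist":0,"jaw":0},
  {"x":0,"y":0,"z":-8.5,"twist":0,"jaw":0},
  {"x":0,"y":0,"z":-10.3,"twist":0,"jaw":0},
  {"x":0,"y":0,"z":-11.2,"twist":0,"jaw":0},
  {"x":0,"y":0,"z":-11.2,"twist":0,"jaw":0},
  {"x":0,"y":0,"z":-11.2,"twist":0,"jaw":0},
])

```text
clock: 16.72
eef_pos: [0.457, -0.2713, 0.0695]
tool_rot: [0.595, -0.403, -0.566, -0.404]
ft_force: [0.4, 0.1, -1.2]
grip_width: 0.0096
```

```bash
python3 st.py 23;python3 - <<'E'
from h import *
shot('side',23); crop('side',23,310,280,450,385,5,'d23')
crop('scene',23,340,180,440,255,7,'e23')
E
```

```text
16.7167 [ 0.457  -0.2713  0.0695] 0.009622109963640397 jawaz 110.35617621492591 x [ 0.0336 -0.0216 -0.9992] F [ 0.3553  0.0741 -1.2383] T [0.05   0.001  0.0019] j6 -0.8905464786420563
```

View pics/d23.png

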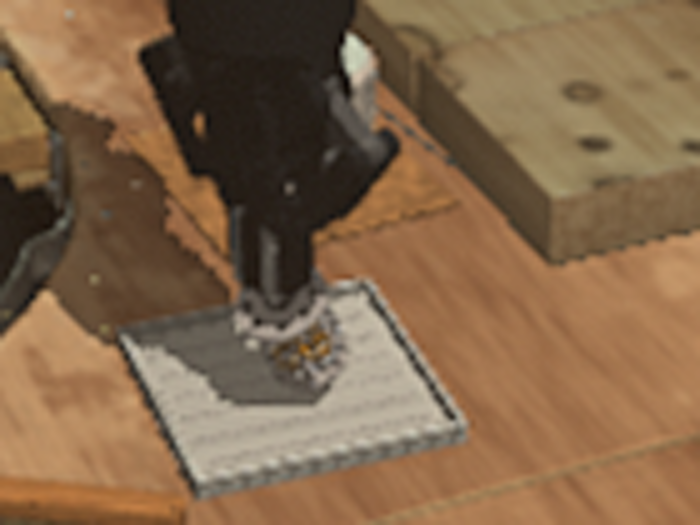

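View pics/e23.png

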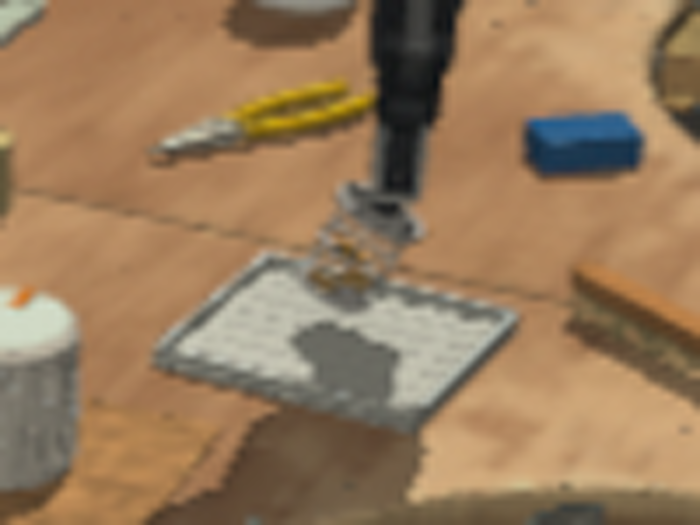

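step_arm([
  {"x":0,"y":0,"z":-0.6,"twist":0,"jaw":0},
  {"x":0,"y":0,"z":-1.1,"twist":0,"jaw":0},
  {"x":0,"y":0,"z":-1.5,"twist":0,"jaw":0},
  {"x":0,"y":0,"z":-1.8,"twist":0,"jaw":0},
  {"x":0,"y":0,"z":-1.8,"twist":0,"jaw":0},
])

```text
clock: 17.28
eef_pos: [0.4593, -0.2738, 0.0561]
tool_rot: [0.597, -0.404, -0.563, -0.404]
ft_force: [-6.4, 1.7, 22.2]
grip_width: 0.0091
```

```bash
python3 st.py 24;python3 - <<'E'
from h import *
crop('scene',24,340,180,440,255,7,'e24')
E
```

```text
17.2833 [ 0.4593 -0.2738  0.0561] 0.009079128214908729 jawaz 110.28092242285759 x [ 0.0403 -0.0271 -0.9988] F [-6.3752  1.7301 22.2067] T [0.2259 1.0454 0.07  ] j6 -0.8906837217987532
```

View pics/e24.png

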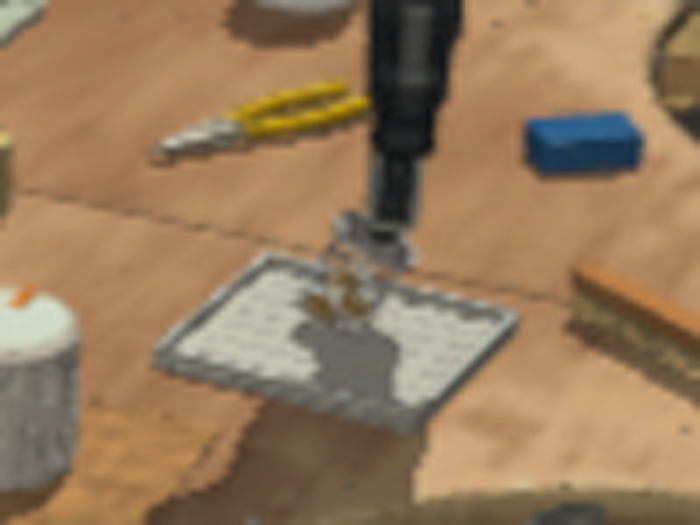

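step_arm([
  {"x":0.4,"y":0.15,"z":-0.4,"twist":0,"jaw":0},
  {"x":0.8,"y":0.3,"z":-0.4,"twist":0,"jaw":0},
  {"x":1.2,"y":0.45,"z":-0.4,"twist":0,"jaw":0},
  {"x":1.6,"y":0.6,"z":-0.4,"twist":0,"jaw":0},
  {"x":2.0,"y":0.75,"z":-0.5,"twist":0,"jaw":0},
  {"x":2.0,"y":0.75,"z":-0.5,"twist":0,"jaw":0},
])

```text
clock: 17.88
eef_pos: [0.4821, -0.2684, 0.055]
tool_rot: [0.6, -0.404, -0.56, -0.404]
ft_force: [-2.6, 0.2, 18.4]
grip_width: 0.0095
```

```bash
python3 st.py 25;python3 - <<'E'
from h import *
crop('scene',25,340,180,440,255,7,'e25')
shot('side',25); crop('side',25,310,280,450,385,5,'d25')
E
```

```text
17.8833 [ 0.4821 -0.2684  0.055 ] 0.009465338596203934 jawaz 110.25896232425607 x [ 0.0467 -0.0322 -0.9984] F [-2.6132  0.225  18.4305] T [-0.1844  0.6586  0.0564] j6 -0.8592893116311116
```

View pics/e25.png

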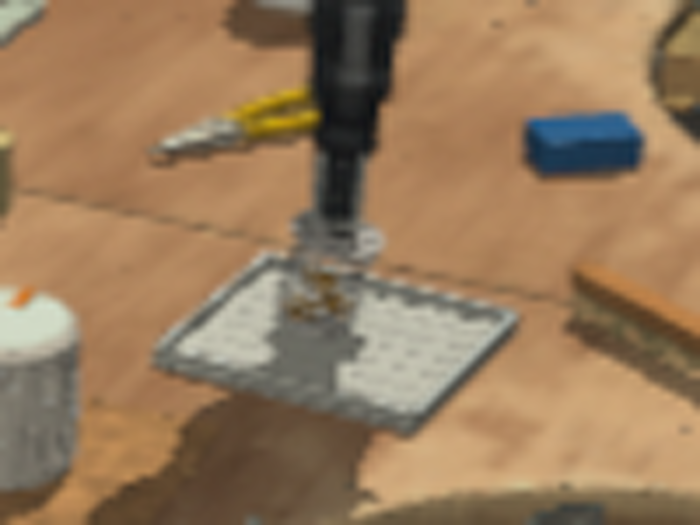

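View pics/d25.png

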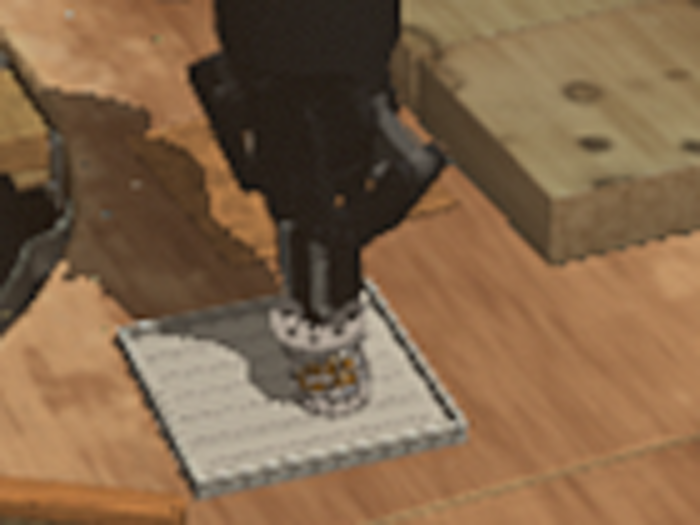

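step_arm([
  {"x":0.2,"y":0.1,"z":-0.4,"twist":0,"jaw":0},
  {"x":0.2,"y":0.1,"z":-0.1,"twist":0,"jaw":0},
  {"x":0.1,"y":0.1,"z":0.05,"twist":0,"jaw":0.5},
  {"x":0.1,"y":0.1,"z":0.05,"twist":0,"jaw":1.2},
  {"x":0.1,"y":0.1,"z":0.05,"twist":0,"jaw":1.5},
  {"x":0.1,"y":0.1,"z":0.05,"twist":0,"jaw":1.8},
  {"x":0.1,"y":0.1,"z":0.05,"twist":0,"jaw":2.2},
  {"x":0.1,"y":0.1,"z":0.05,"twist":0,"jaw":2.6},
])

```text
clock: 18.7
eef_pos: [0.4827, -0.2673, 0.0551]
tool_rot: [0.6, -0.404, -0.56, -0.404]
ft_force: [-1.1, 0.2, 0.3]
grip_width: 0.0259
```

```bash
python3 st.py 26;python3 - <<'E'
from h import *
crop('scene',26,340,180,440,255,7,'e26')
shot('side',26); crop('side',26,310,280,450,385,5,'d26')
E
```

```text
18.7 [ 0.4827 -0.2673  0.0551] 0.02585339420399088 jawaz 110.24888786671663 x [ 0.046  -0.0319 -0.9984] F [-1.1281  0.1641  0.3362] T [ 0.0515 -0.003   0.0014] j6 -0.8569666419036291
```

View pics/e26.png

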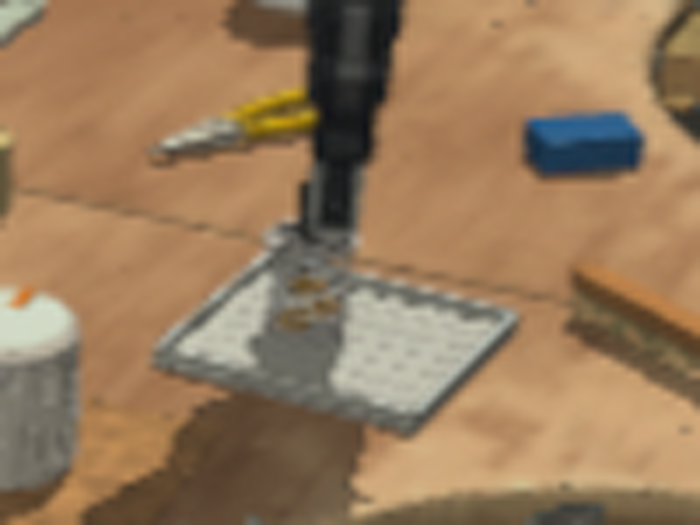

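View pics/d26.png

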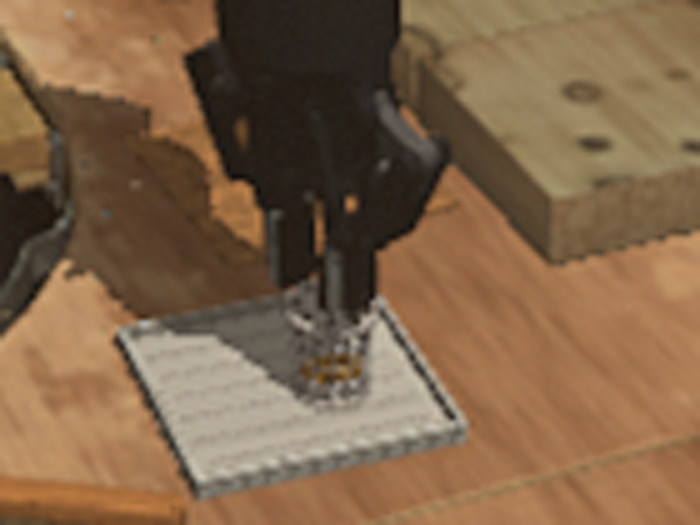

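View pics/wrist26.png

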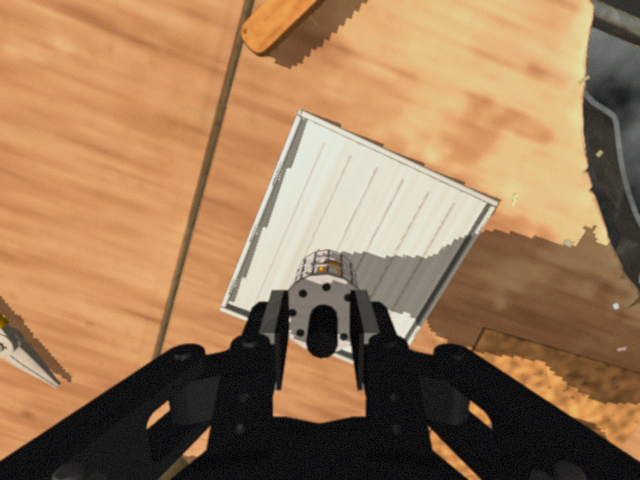

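step_arm([
  {"x":0,"y":0,"z":0.1,"twist":0,"jaw":4},
  {"x":0,"y":0,"z":0.3,"twist":0,"jaw":4.5},
  {"x":0,"y":0,"z":1.2,"twist":0,"jaw":4.5},
  {"x":0,"y":0,"z":3,"twist":0,"jaw":4.5},
  {"x":0,"y":0,"z":6,"twist":0,"jaw":4.5},
  {"x":0,"y":0,"z":9,"twist":0,"jaw":4.5},
  {"x":-2,"y":0,"z":12,"twist":0,"jaw":4.5},
  {"x":-5,"y":0,"z":15,"twist":0,"jaw":4.5},
  {"x":-8,"y":0,"z":17,"twist":0,"jaw":4.5},
  {"x":-8,"y":0,"z":17,"twist":0,"jaw":4.5},
])

```text
clock: 19.68
eef_pos: [0.4008, -0.2684, 0.2314]
tool_rot: [0.602, -0.405, -0.557, -0.404]
ft_force: [-0.8, 0.2, 0.0]
grip_width: 0.0449
```

```bash
python3 st.py 27;python3 - <<'E'
from h import *
crop('scene',27,300,170,440,275,5,'e27')
shot('side',27); crop('side',27,300,240,460,385,4,'d27')
W,d=world('scene',27);
t=np.array([.471,-.2595])
m=(np.linalg.norm(W[...,:2]-t,axis=-1)<.06)&(d>0)&(W[...,2]>.02)&(W[...,2]<.09);P=W[m];print('basket',m.sum(),P.mean(0),P[:,2].max())
for lo,hi in((.02,.042),(.042,.05),(.052,.07)):
    q=P[(P[:,2]>lo)&(P[:,2]<hi)];print(lo,len(q),q.mean(0) if len(q) else '')
W,d=world('wrist',27)
m=(np.linalg.norm(W[...,:2]-t,axis=-1)<.06)&(d>0)&(W[...,2]>.02)&(W[...,2]<.09);P=W[m]
for lo,hi in((.02,.035),(.043,.05),(.052,.064),(.066,.08)):
    q=P[(P[:,2]>lo)&(P[:,2]<hi)];print('w',lo,len(q),q.mean(0) if len(q) else '')
E
python3 capfit.py 27 .555 -.1 .066; python3 capfit.py 16 .555 -.1 .066
```

```text
19.6833 [ 0.4008 -0.2684  0.2314] 0.044934118622291144 jawaz 110.1097941217259 x [ 0.0517 -0.0372 -0.998 ] F [-0.8215  0.2039  0.0333] T [ 0.0481 -0.0082 -0.0549] j6 -0.9405640489387368
basket 143 [ 0.4873 -0.2568  0.0442] 0.07162576543810131
0.02 45 [ 0.4858 -0.2563  0.0286]
0.042 64 [ 0.4879 -0.2569  0.0456]
0.052 28 [ 0.4879 -0.2576  0.0615]
w 0.02 75 [ 0.477  -0.2649  0.0268]
w 0.043 948 [ 0.4868 -0.2635  0.0478]
w 0.052 76 [ 0.4852 -0.2638  0.058 ]
w 0.066 164 [ 0.4886 -0.2632  0.0709]
wrist 0 top [ 0.555 -0.1    0.066] az,tilt [200.5352  24.981 ] res nan
scene 476 top [ 0.5559 -0.0985  0.0639] az,tilt [240.4949  -0.6892] res 0.0013946908724331434
wrist 4195 top [ 0.5561 -0.1004  0.0664] az,tilt [249.7988   0.2522] res 0.0006210840437042012
  stripe angle from -xj 76.49201148108064 175
  top along jar axis rel start mm -33.044926446418934 lateral -167.1765984663215 -418.2055136974479
scene 499 top [ 0.5556 -0.0989  0.0643] az,tilt [160.4097   0.5563] res 0.001312984455645435capfit.py:13: RuntimeWarning: Mean of empty slice.
  print(n,m.sum(),'top',q[:3],'az,tilt',np.degrees(q[3:]),'res',np.abs(s.fun).mean())
  ret = ret.dtype.type(ret / rcount)
```

View pics/e27.png

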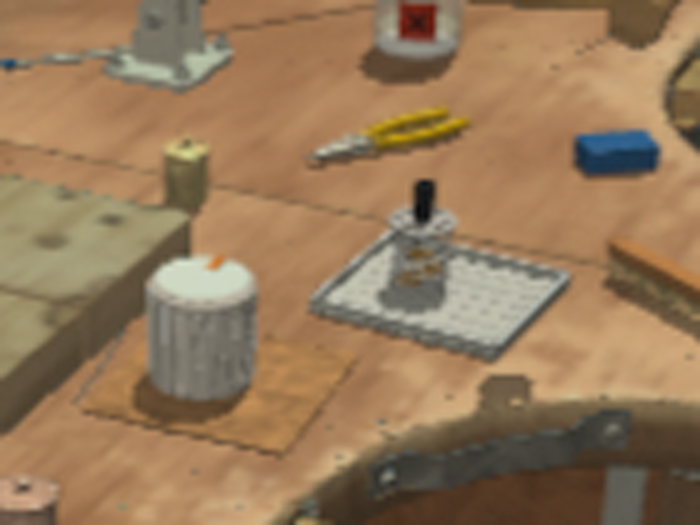

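View pics/d27.png

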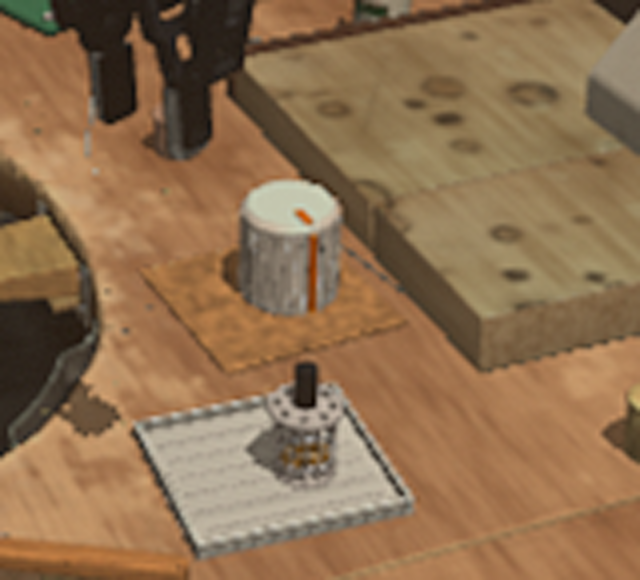

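View pics/wrist27.png

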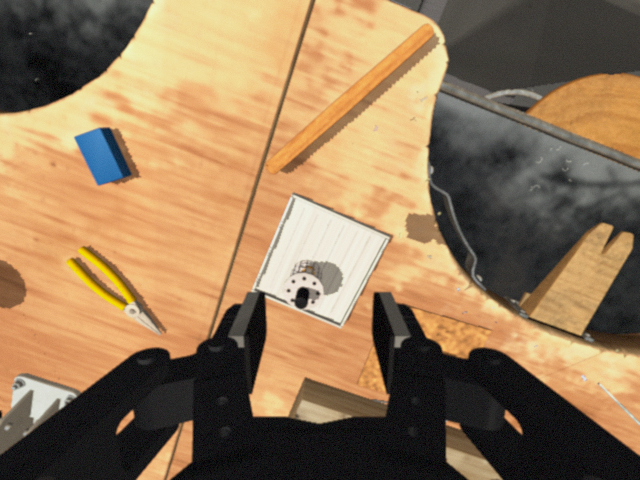

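View pics/scene27.png

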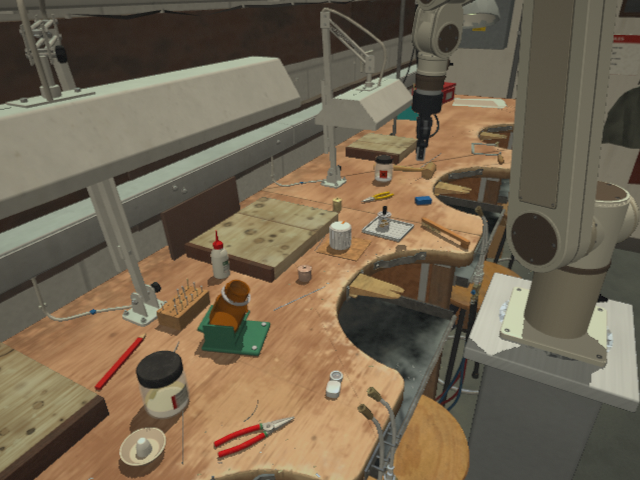

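```bash
python3 -c "
from workcell import bot
print(bot.job_done())"
```

```text
the job is handed in; nothing more can be done
None
```

The cap is off and standing on the cork mat, the basket is standing upright in the drip tray, and I handed the job in at about 20 s. The hand-in gave no verdict.

**Cap:** The tool could only point straight down. I gripped the leaning cap across its sides and pushed it in about 6 mm, at about 14 N at first and up to about 22 N during the turn. I turned it about 55° anticlockwise and lifted it off along the jar's axis. Pressing it level with 34 N on the mat did not work, so I let go with it leaning 21°, and it settled level. My last checks put it within about 1° of level, about 11 mm from the mat's centre, with its top at 64–66 mm. A cap standing on the mat should read 65 mm.

**Basket:** I lifted it out by the handle and rolled it from about 25° to near upright on its lower edge before letting go. It never leaned more than about 25°, and its parts were still inside. It stands about 16 mm from the tray's centre. The handle top is at about 71 mm, against an expected 70, and disc and handle line up to within about 2 mm.

**Other checks:**
- The pliers and the copper pot look unmoved in the final picture, and the gripper is well clear with about zero force.
- The scene and wrist cameras disagreed by 2–6 mm on the cap and basket. That is small against the 50 mm and 55 mm allowed.
- The cap rocked up to about 14° on the jar's neck while it turned.
- The tool drifted about 3.5° from vertical by the end, with no visible harm.

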